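# Find the full pattern weight on the balance

## Robot

A 7-joint arm with a two-finger parallel gripper is mounted at the origin on the work surface. World frame = base frame: x ahead of the robot, y to its left, z up, the work surface at z = 0. Lengths are in m, angles in rad, forces in N, time in s.
With the tool pointing down it reaches from about 0.425 to 0.925 m from the base axis. Payload 6.8 kg.
Tool frame: the origin (TCP) lies on the mounting face of the last link; the fingertips stand 173 mm ahead of it and the grasp point (between the pads) lies 155 mm ahead of it; z points along the fingers, y is the direction in which the jaws open and shut (so a half turn about z gives the same grasp; the last joint's range is limited). The gripper opens to 85 mm and grips with 20 to 120 N. Pads are 22 mm wide; open, the fingers measure 114 mm over their backs; the gripper's body (76 mm by 85 mm) begins 54 mm behind the grasp point. The pads swing forward as they close: fully open they stand 13 mm farther back than shut.
Start: joints at [1.049, 0.477, 0.022, 1.555, -0.011, 1.109, -0.083], TCP at [0.271, -0.618, 0.405] pointing down, gripper open.
Joint ranges: [-2.96, 2.96], [-0.34, 2.1], [-1.41, 1.46], [0.24, 2.44], [-1.37, 4.51], [0.17, 1.92], [-2.96, 2.96]. Speed limits (rad/s): [2.39, 2.39, 3.14, 3.14, 3.14, 3.14, 3.14].

## Interface

Orientations are given as a rotation vector (axis times angle).
In Python, from station import * gives the robot as it stands.
- The arm moves only by the tool step_arm, never from a script. Its argument "moves" is a list of rows, each an object of numbers: "dx", "dy", "dz": the shift along the world's x, y, z in cm; "rx", "ry", "rz": the turn, a rotation vector about the world's x, y, z in rad. In form: [{"dx": .., "dy": .., "dz": .., "rx": .., "ry": .., "rz": ..}, ...]. A call has 1 to 20 rows; each row shifts and turns the pose as measured when the row begins; what a row does not reach is not made up. A row lasts 1/10 s, in which the tool goes at most 50 mm and 8.59 degrees, less where a joint would pass 70% of its speed; a pose out of reach is approached as far as the arm can. A call with a gripper value outside its range is refused whole. "jaw" is the closure, from 0 (fully open) to 1 (shut), set as the call begins (left out, the last holds). The fingers move at their own pace and stop on an object; "grip_force" is the grip in N (left out, the last holds). Time passes only in rows, so rows that do not move let the fingers close. It gives the time, the measured TCP pose, the force and the opening at its end, in the units of the state.
- state(): the state, without advancing time (a new reading comes with each control period).
- read_camera(name): name is "scene" or "side" or "wrist"; returns the picture (400x640x3 uint8, red, green, blue); there is no depth.
- get_calibration(name): a dict with "K" (3x3 intrinsics, pixels), "rvec" (rotation vector, rad) and "tvec" (3), from world to camera coordinates, as OpenCV has them. Camera axes: x right, y down, z forward; pixel columns grow to the right and rows downward; lengths in m; the calibration is good to about 2 mm. A picture is of the moment at which its call begins: read the wrist's pose just before it. get_calibration takes no time and is no camera call; for the wrist camera it gives the pose at the moment of the call.
- close_job(): hands the job in, once; it reports no verdict.
Trained networks look in the newest picture that a camera, given by its name, has taken for a name from the list of things; names that differ only in an ending like _2 or _b are one class to them, and where a whole thing is asked for, a point or a joint stands for the part that bears it (a point fixed in the world has none). Each returns a list of dicts, best first, with "score" (0 to 1); they miss things now and then, are a little off and sometimes report something else, mostly with a low value. They report only what shows in the picture. A call takes as long as a camera call. They do not tell look-alikes from the thing itself.
- spot_in(label, camera): "rect" ([left, top, right, bottom] as shares, 0 to 1, of the picture: columns of its width, rows of its height, round what is visible of it).
- outline_of(label, camera): "mask" (400x640 bool, what is visible of it) and "rect" ([left, top, right, bottom] as shares, 0 to 1, of the picture: columns of its width, rows of its height, round what is visible of it).
- mark_of(label, camera): "at" ([row, column] as shares, 0 to 1, of the picture: columns of its width, rows of its height: a listed point, or the origin of a listed thing).
The state is a dict: "time": time; "joint_positions": joint angles; "qvel": joint speeds; "joint_efforts": joint torques, N m; "eef_pos": TCP position; "tcp_rot": TCP orientation; "force": force on the tool from outside, world axes, zero at the start; "wrist_torque": the same for the moment, N m; "opening": opening from 0.0 (shut) to 1.0 (fully open).
Only numpy, scipy, OpenCV 4.12 (cv2) and the standard library are available. Lean on these libraries where they do the work, as an engineer would, in place of code of your own. Each camera call takes 0.05 s, during which the arm holds its last target. There are 200 camera calls.

## Task

One of the two look-alike pattern weights in the plywood rack has lost its filling. Set both, lying flat and centred, on opposite pans of the balance, let go without dropping them, and see which side drops; then take the weight that dropped and set it down gently, flat and square, in the middle of the steel hold-down seat, knob end at the tall plate and within the lip. Leave the light weight lying on its pan, move nothing else out of its place, and let go of everything.

Things in the scene. Friction and masses are not known exactly. Their poses are not given: they have to be found in the camera images.
- weight_a_center (a point): one of two look-alike steel pattern weights: a bar 100 (x) x 44 (y) x 30 mm high with a square knob, 26 x 26 mm, 34 mm tall, on top near one end (64 mm high over all). This point: middle of the bar, 32 mm above its underside (just over the bar's top); x points along the bar to the knob end, z up. Starts lying in a slot of the rack, knob end towards the rack's +x
- weight_b_center (a point): one of two look-alike steel pattern weights: a bar 100 (x) x 44 (y) x 30 mm high with a square knob, 26 x 26 mm, 34 mm tall, on top near one end (64 mm high over all). This point: middle of the bar, 32 mm above its underside (just over the bar's top); x points along the bar to the knob end, z up. Starts lying in a slot of the rack, knob end towards the rack's +x
- weight_a_knob (a point): middle of that weight's knob: 32 mm towards +x from the middle of the bar, 47 mm above its underside; same axes. Mass 0.35 to 0.70 kg; the full one of the two is at least 0.12 kg heavier; which slot it starts in varies
- weight_b_knob (a point): middle of that weight's knob: 32 mm towards +x from the middle of the bar, 47 mm above its underside; same axes. Mass 0.35 to 0.70 kg; the full one of the two is at least 0.12 kg heavier; which slot it starts in varies
- rack: fixed plywood rack, 120 (x) x 174 (y) x 68 mm high; origin under its centre. Three slots along x, open at top and ends, 50 mm wide, at y = -56, 0, +56 mm; floor 6 mm up, walls 6 mm thick reach nearly to a knob's top: fingers fit only before and behind the knob along the slot, not beside it. Two slots hold the weights, the third a wooden block
- pan_left (a point): middle of the floor of the balance's pan on its +y arm; x across the beam, y along it (+y away from the pivot), z up; tilts with the beam. Pan inside: 124 (x) x 64 mm (y), rim 4 mm high, 4 mm thick; floor 78 mm above the table when level. A weight goes in the middle of a pan, bar along x
- pan_right (a point): the same on the -y arm (+y towards the pivot). The pans' middles are 190 mm apart, the pivot half-way between, level with the pan floors
- beam (a joint): tilt of the balance beam, rad, -0.08 to +0.08 (stops). Positive: left pan up, right pan down. Swings freely, stays where it is when empty, takes up to a second to fall to a stop; a lone weight drops its own side
- seat_floor (a point): middle of the floor of the fixed steel hold-down seat, 5 mm above the table; x to its tall end plate, y across, z up. Floor 60 mm wide (y), 110 mm long between the plate (+x end, 65 mm above the floor) and a lip (-x end, 8 mm above the floor); sides open. With the weight in, the knob is 5 to 15 mm from the plate: no room for a finger between
- clapper: bystander, not to be moved: plain wooden block 105 x 40 x 40 mm lying in the rack's third slot; origin at its underside
- cone: bystander, not to be moved: cone of thread, standing, 64 mm across, 135 mm high, in front of the balance; origin at its underside
- spool: bystander, not to be moved: small white spool, standing, 40 mm across, 62 mm high, beside the seat; origin at its underside
- shears: bystander, not to be moved: tailor's shears 210 mm long, lying beyond the balance; origin at its underside
- tin: bystander, not to be moved: round flat tin 76 mm across, 30 mm high; origin at its underside
- chalk_box: bystander, not to be moved: cardboard box 70 x 50 x 30 mm; origin at its underside
- cutter: bystander, not to be moved: hand cutting machine 160 mm long, 84 mm high, at the back; origin at its underside
- ruler: bystander, not to be moved: wooden ruler 200 x 32 x 5 mm; origin at its underside
There are look-alikes about, which are no part of the job. What is shaped like the part that bears weight_b_center but purple is not meant. What is shaped like the part that bears weight_a_center but yellow is not meant.

How it is judged:
On the way:
1. both weights lie flat, let go, on opposite pans and the full weight's side has dropped to its stop (contact force between each of the fingers, the arm and weight_a below 0.2 N and contact force between each of the fingers, the arm and weight_b below 0.2 N and (((x of weight_a_center in the frame of pan_left between -0.02 and 0.02 m and y of weight_a_center in the frame of pan_left between -0.015 and 0.015 m and z of weight_a_center in the frame of pan_left between 0.025 and 0.04 m) and (x of weight_b_center in the frame of pan_right between -0.02 and 0.02 m and y of weight_b_center in the frame of pan_right between -0.015 and 0.015 m and z of weight_b_center in the frame of pan_right between 0.025 and 0.04 m) and value of joint beam below -0.06 rad) or ((x of weight_a_center in the frame of pan_right between -0.02 and 0.02 m and y of weight_a_center in the frame of pan_right between -0.015 and 0.015 m and z of weight_a_center in the frame of pan_right between 0.025 and 0.04 m) and (x of weight_b_center in the frame of pan_left between -0.02 and 0.02 m and y of weight_b_center in the frame of pan_left between -0.015 and 0.015 m and z of weight_b_center in the frame of pan_left between 0.025 and 0.04 m) and value of joint beam above 0.06 rad))), for 0.3 s.
At the end, for the whole second after the job is handed in: The weight that dropped lies flat on the seat's floor, between tall plate and lip, knob at the tall plate, its middle within 12 mm of the seat's middle line and within 0.15 rad of square; the other weight lies flat on a pan, within 20 mm (x) and 15 mm (y) of its middle; both at rest and let go (y of weight_a_center in the frame of seat_floor between -0.012 and 0.012 m and x of weight_a_center in the frame of seat_floor between -0.009 and 0.009 m and z of weight_a_center in the frame of seat_floor between 0.028 and 0.036 m and angle between the x axis of weight_a_center and the x axis of seat_floor, either way round below 0.15 rad and x of weight_a_knob in the frame of seat_floor above 0.02 m and angle between weight_a_center's own z axis and vertical below 0.08 rad and ((x of weight_b_center in the frame of pan_left between -0.02 and 0.02 m and y of weight_b_center in the frame of pan_left between -0.015 and 0.015 m and z of weight_b_center in the frame of pan_left between 0.025 and 0.04 m) or (x of weight_b_center in the frame of pan_right between -0.02 and 0.02 m and y of weight_b_center in the frame of pan_right between -0.015 and 0.015 m and z of weight_b_center in the frame of pan_right between 0.025 and 0.04 m)) and contact force between each of the fingers, the arm and weight_a below 0.2 N and contact force between each of the fingers, the arm and weight_b below 0.2 N and linear speed of each of weight_a, weight_b below 0.02 m/s); the robot touches nothing.
It fails at once if a bystander is moved by more than 30 mm (distance of any of clapper, cone, spool, shears, tin, chalk_box, cutter, ruler from where it was at the start of the episode above 0.03 m).
It fails at once if a weight is dropped: it moves faster than 0.4 m/s (a fall of about 8 mm) while the fingers do not touch it ((linear speed of weight_a above 0.4 m/s and contact force between the fingers and weight_a below 0.05 N) or (linear speed of weight_b above 0.4 m/s and contact force between the fingers and weight_b below 0.05 N)).
It also fails if it takes over 72 s, if anything falls off the work surface, if the arm or the gripper's body presses on something with over 40 N, if the wrist force passes 120 N, or if a joint passes its speed limit or range.

## Working session

There is one attempt and no reset: what is moved stays moved. The work goes in short steps, Python scripts to look and compute and a tool call to move; the robot and the scene stay as the last step left them, time stands still between calls to the robot, and variables do not carry over. Pictures are saved under pics/ and viewed, about 8 in all and at most 12, crops included, and the job is handed in when it is done.

Besides the shell and the picture viewer there is one more tool, called by a JSON object that holds its "op" and its "data". step_arm: Moves the arm, as the interface text tells. Its arguments: {"type":"object","properties":{"moves":{"type":"array","items":{"type":"object","properties":{"dx":{"type":"number"},"dy":{"type":"number"},"dz":{"type":"number"},"rx":{"type":"number"},"ry":{"type":"number"},"rz":{"type":"number"}}}},"jaw":{"type":"number"},"grip_force":{"type":"number"}},"required":["moves"]}

```bash
mkdir -p pics; ls; cat > h.py <<'E'
from station import *
import numpy as np, cv2
def cal(n):
    c=get_calibration(n);R=cv2.Rodrigues(np.array(c["rvec"],float))[0];return np.array(c["K"]),R,np.array(c["tvec"],float).ravel()
def ray(c,u,v,z):
    K,R,t=c;d=R.T@np.linalg.inv(K)@[u,v,1.];o=-R.T@t;return o+d*(z-o[2])/d[2]
def proj(c,p):
    K,R,t=c;q=K@(R@np.array(p,float)+t);return q[:2]/q[2]
def pic(n,f):
    im=read_camera(n);cv2.imwrite("pics/"+f,im[:,:,::-1]);return im
E
python3 - <<'E'
from h import *
a=pic("scene","s.png");b=pic("side","d.png");w=pic("wrist","w.png")
cv2.imwrite("pics/all.png",np.vstack([a,b])[:,:,::-1])
for n in ["scene","side"]:
    c=cal(n)
    for l,z in [("weight_a_center",.038),("weight_a_knob",.053),("rack",0),("pan_left",.078),("pan_right",.078),("seat_floor",.005),("cone",0),("spool",0),("clapper",.006)]:
        for m in mark_of(l,n)[:4]:
            v,u=np.array(m["at"])*[400,640];print(n,l,round(m["score"],2),int(u),int(v),ray(c,u,v,z).round(3))
print(state())
E
```

```text
pics
scene weight_a_center 0.89 211 211 [ 0.502 -0.324  0.038]
scene weight_a_center 0.57 176 272 [ 0.694 -0.385  0.038]
scene weight_a_knob 0.75 215 217 [ 0.54  -0.306  0.053]
scene weight_a_knob 0.7 224 144 [ 0.244 -0.311  0.053]
scene rack 0.65 218 221 [ 0.504 -0.312  0.   ]
scene rack 0.31 454 203 [0.49  0.328 0.   ]
scene pan_left 0.63 373 208 [0.563 0.091 0.078]
scene pan_right 0.68 297 211 [ 0.561 -0.1    0.078]
scene pan_right 0.28 373 206 [0.556 0.091 0.078]
scene seat_floor 0.75 453 205 [0.501 0.322 0.005]
scene cone 0.7 351 178 [0.364 0.057 0.   ]
scene clapper 0.67 196 223 [ 0.514 -0.369  0.006]
side weight_a_center 0.78 449 208 [ 0.215 -0.314  0.038]
side weight_a_center 0.6 376 165 [ 0.504 -0.311  0.038]
side weight_a_knob 0.92 443 202 [ 0.237 -0.309  0.053]
side weight_a_knob 0.47 364 155 [ 0.555 -0.309  0.053]
side weight_a_knob 0.2 337 257 [0.34  0.081 0.053]
side weight_a_knob 0.17 309 143 [ 0.732 -0.224  0.053]
side rack 0.95 372 170 [ 0.518 -0.316  0.   ]
side pan_left 0.77 280 218 [0.544 0.104 0.078]
side pan_right 0.56 321 177 [ 0.574 -0.109  0.078]
side seat_fl
[... 254 characters left out ...]
 0.233 0.006]
{'time': 1.05, 'joint_positions': array([ 1.04889978,  0.47698578,  0.02240479,  1.55539806, -0.01155762,
        1.10929588, -0.08308918]), 'qvel': array([-0.00032378,  0.00050476,  0.00137248, -0.00136179,  0.00094009,
        0.00057851,  0.00042628]), 'joint_efforts': array([ 1.99941596e-04, -5.96332061e+01,  1.60619605e+00, -2.81542897e+01,
        1.24786605e-02,  1.62543634e-03,  4.09059965e-06]), 'eef_pos': array([ 0.27142303, -0.61803792,  0.40471834]), 'tcp_rot': array([3.07458291e+00, 6.45296418e-01, 1.13889954e-04]), 'force': array([-0.09038842, -1.23248334, -0.20976082]), 'wrist_torque': array([-0.01663036,  0.02518902, -0.0367554 ]), 'opening': 1.0009569125470952}
```

View pics/all.png

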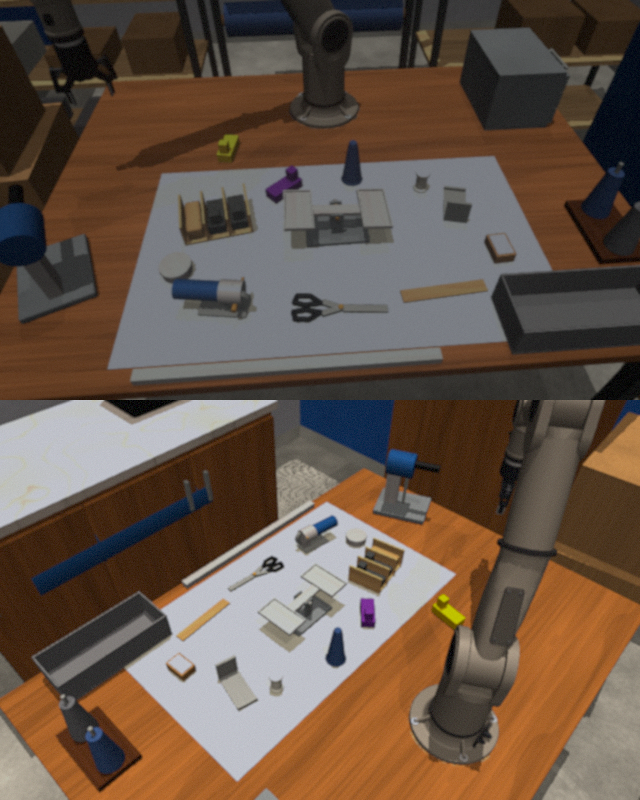

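The scene view shows the dark weights in the rack at about (215,215) and (240,210), with the clapper at (190,220). The purple bar (284,184) and yellow bar (228,148) outside the rack are the look-alikes. The balance is at x≈0.56, y≈0, and the seat at about (0.50, 0.32). I'll go above the rack for a close look.

{"op": "step_arm", "data": {"moves": [{"dx": 2.2, "dy": 3.1, "rz": 0.116}, {"dx": 2.2, "dy": 3.1, "rz": 0.116}, {"dx": 2.2, "dy": 3.1, "rz": 0.116}, {"dx": 2.2, "dy": 3.1, "rz": 0.116}, {"dx": 2.2, "dy": 3.1, "rz": 0.116}, {"dx": 2.2, "dy": 3.1, "rz": 0.116}, {"dx": 2.2, "dy": 3.1, "rz": 0.116}, {"dx": 2.2, "dy": 3.1, "rz": 0.116}, {"dx": 2.2, "dy": 3.1, "rz": 0.116}, {"dx": 2.2, "dy": 3.1, "rz": 0.116}, {}]}}

```text
schema error: expected keys dx, dy, dz, rx, ry, rz
```

```bash
python3 - <<'E'
from h import *
s=state();print(s["time"],s["eef_pos"],s["tcp_rot"],s["joint_positions"])
w=pic("wrist","w1.png");c=cal("wrist");print("cam",-c[1].T@c[2])
for l,z in [("weight_a_center",.038),("weight_a_knob",.070),("rack",0),("clapper",.006)]:
        for m in mark_of(l,"wrist")[:4]:
            v,u=np.array(m["at"])*[400,640];print(l,round(m["score"],2),int(u),int(v),ray(c,u,v,z).round(3))
E
```

```text
1.05 [ 0.27142303 -0.61803792  0.40471834] [3.07458291e+00 6.45296418e-01 1.13889954e-04] [ 1.04889978  0.47698578  0.02240479  1.55539806 -0.01155762  1.10929588
 -0.08308918]
cam [ 0.33237641 -0.59126763  0.37363733]
weight_a_center 0.88 9 104 [ 0.218 -0.317  0.038]
weight_a_knob 0.87 4 74 [ 0.252 -0.336  0.07 ]
```

View pics/w1.png

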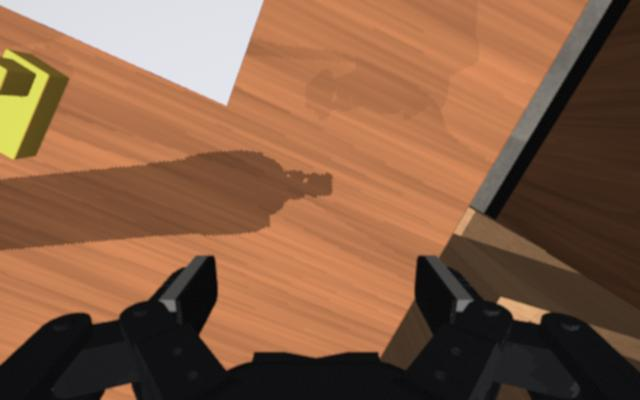

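The picture only shows the yellow bar and the table, because the move was refused (every key is required). I'll resend it.

{"op": "step_arm", "data": {"moves": [{"dx": 2.4, "dy": 2.4, "dz": 0, "rx": 0, "ry": 0, "rz": 0.116}, {"dx": 2.4, "dy": 2.4, "dz": 0, "rx": 0, "ry": 0, "rz": 0.116}, {"dx": 2.4, "dy": 2.4, "dz": 0, "rx": 0, "ry": 0, "rz": 0.116}, {"dx": 2.4, "dy": 2.4, "dz": 0, "rx": 0, "ry": 0, "rz": 0.116}, {"dx": 2.4, "dy": 2.4, "dz": 0, "rx": 0, "ry": 0, "rz": 0.116}, {"dx": 2.4, "dy": 2.4, "dz": 0, "rx": 0, "ry": 0, "rz": 0.116}, {"dx": 2.4, "dy": 2.4, "dz": 0, "rx": 0, "ry": 0, "rz": 0.116}, {"dx": 2.4, "dy": 2.4, "dz": 0, "rx": 0, "ry": 0, "rz": 0.116}, {"dx": 2.4, "dy": 2.4, "dz": 0, "rx": 0, "ry": 0, "rz": 0.116}, {"dx": 2.4, "dy": 2.4, "dz": 0, "rx": 0, "ry": 0, "rz": 0.116}, {"dx": 0, "dy": 0, "dz": 0, "rx": 0, "ry": 0, "rz": 0}]}}

```text
time: 2.4
eef_pos: [0.5165, -0.3681, 0.4061]
tcp_rot: [2.165, 2.267, 0.002]
force: [-0.1, 0.1, -0.3]
opening: 1.001
```

```bash
python3 - <<'E'
from h import *
s=state();print(s["time"],s["eef_pos"],s["tcp_rot"],s["joint_positions"])
w=pic("wrist","w1.png");c=cal("wrist");print("cam",-c[1].T@c[2])
for l,z in [("weight_a_center",.038),("weight_a_knob",.053),("rack",0),("clapper",.006)]:
        for m in mark_of(l,"wrist")[:4]:
            v,u=np.array(m["at"])*[400,640];print(l,round(m["score"],2),int(u),int(v),ray(c,u,v,z).round(3))
E
```

```text
2.4 [ 0.51649993 -0.36811623  0.40612935] [2.16478477e+00 2.26720321e+00 2.25556359e-03] [ 0.76178324  0.42850334 -0.32495342  1.64156014  0.15097138  1.08914874
  0.44122285]
cam [ 0.51079563 -0.30325947  0.374553  ]
weight_a_center 0.87 8 101 [ 0.215 -0.309  0.038]
weight_a_center 0.86 302 127 [ 0.5   -0.322  0.038]
weight_a_knob 0.9 32 112 [ 0.248 -0.318  0.053]
weight_a_knob 0.64 338 116 [ 0.534 -0.31   0.053]
clapper 0.88 316 174 [ 0.516 -0.374  0.006]
```

View pics/w1.png

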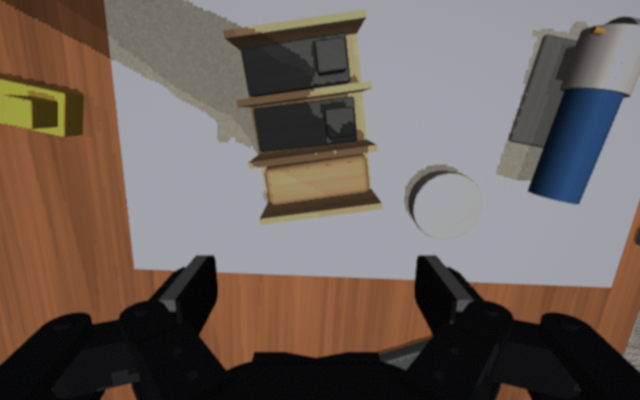

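The wrist view shows, top to bottom, weight 1 in the +y slot (knob top ≈(331,55)), weight 2 in the middle slot (≈(340,121)) and the wooden clapper in the -y slot. Both dark bars in the rack fit the description. The yellow one at (40,110) is outside the rack. I'll enlarge to confirm and get the corners.

```bash
python3 - <<'E'
from h import *
w=cv2.imread("pics/w1.png")[0:232,220:400]
w=np.clip(w.astype(float)*1.5,0,255).astype(np.uint8)
w=cv2.resize(w,None,fx=4.4,fy=4.4,interpolation=cv2.INTER_CUBIC)[:600]
cv2.imwrite("pics/c1.png",cv2.resize(cv2.imread("pics/w1.png")[5:150,220:400],None,fx=4,fy=4,interpolation=cv2.INTER_CUBIC))
E
```

```text
(no output)
```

View pics/c1.png

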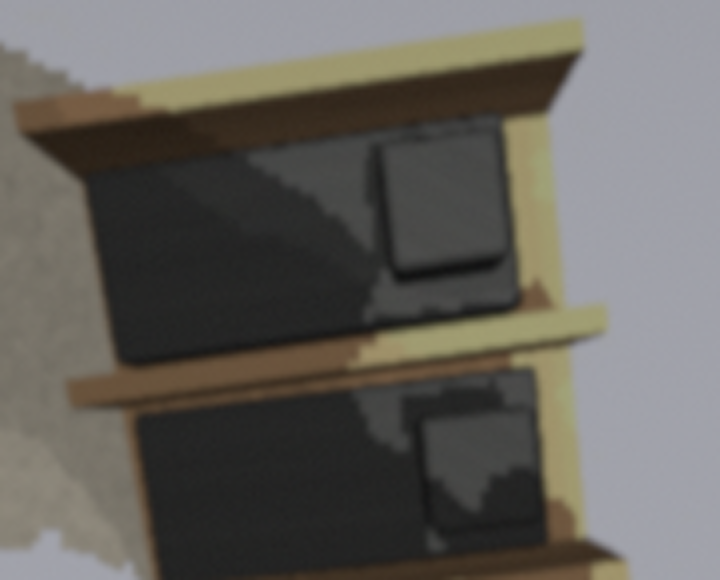

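```bash
python3 - <<'E'
from h import *
c=cal("wrist")
f=lambda x,y,z:ray(c,220+x/4,5+y/4,z)
for n,p in [("k1",(444,202)),("k2",(481,468))]: print(n,f(*p,.070).round(4))
for z,a,b in [(.068,(15,105),(582,18)),(.068,(68,380),(605,308)),(.07,(380,145),(498,135)),(.07,(392,270),(505,258)),(.036,(90,175),(500,118)),(.036,(120,362),(520,302))]:
    A,B=f(*a,z),f(*b,z);d=B-A;print(A.round(3),B.round(3),np.hypot(*d[:2]).round(3),np.arctan2(d[1],d[0]).round(3))
for p in [(90,175),(500,118),(120,362),(520,302)]: print(f(*p,.036).round(4))
# seat/balance yaw with outlines
for n in ["scene","side"]:
    cc=cal(n); read_camera(n)
    for l,z in [("pan_left",.078),("pan_right",.078),("seat_floor",.005)]:
        for m in mark_of(l,n)[:1]:
            v,u=np.array(m["at"])*[400,640];print(n,l,round(m["score"],2),ray(cc,u,v,z).round(3))
s=state();R=cv2.Rodrigues(s["tcp_rot"])[0];print(R.round(3),s["time"])
E
```

```text
k1 [ 0.5201 -0.2647  0.07  ]
k2 [ 0.5308 -0.319   0.07  ]
[ 0.43  -0.249  0.068] [ 0.547 -0.229  0.068] 0.119 0.17
[ 0.439 -0.303  0.068] [ 0.556 -0.284  0.068] 0.119 0.159
[ 0.506 -0.254  0.07 ] [ 0.531 -0.251  0.07 ] 0.025 0.111
[ 0.51  -0.278  0.07 ] [ 0.534 -0.275  0.07 ] 0.024 0.132
[ 0.438 -0.257  0.036] [ 0.534 -0.242  0.036] 0.096 0.159
[ 0.445 -0.298  0.036] [ 0.541 -0.281  0.036] 0.098 0.174
[ 0.4384 -0.2568  0.036 ]
[ 0.5335 -0.2415  0.036 ]
[ 0.4445 -0.2982  0.036 ]
[ 0.5406 -0.2814  0.036 ]
scene pan_left 0.56 [0.566 0.086 0.078]
scene pan_right 0.67 [ 0.559 -0.098  0.078]
scene seat_floor 0.85 [0.497 0.328 0.005]
side pan_left 0.91 [0.545 0.101 0.078]
side pan_right 0.77 [ 0.555 -0.108  0.078]
side seat_floor 0.94 [0.497 0.32  0.005]
[[-0.035  0.999  0.003]
 [ 0.999  0.035 -0.007]
 [-0.007  0.003 -1.   ]] 3.05
```

{"op": "step_arm", "data": {"moves": [{"dx": 0.1, "dy": 2.1, "dz": -2.9, "rx": 0.002, "ry": 0.001, "rz": 0.026}, {"dx": 0.1, "dy": 2.1, "dz": -2.9, "rx": 0.002, "ry": 0.001, "rz": 0.026}, {"dx": 0.1, "dy": 2.1, "dz": -2.9, "rx": 0.002, "ry": 0.001, "rz": 0.026}, {"dx": 0.1, "dy": 2.1, "dz": -2.9, "rx": 0.001, "ry": 0, "rz": 0.026}, {"dx": 0, "dy": 2.0, "dz": -2.9, "rx": 0, "ry": 0, "rz": 0.026}, {"dx": 0, "dy": 0, "dz": 0, "rx": 0, "ry": 0, "rz": 0}, {"dx": 0, "dy": 0, "dz": 0, "rx": 0, "ry": 0, "rz": 0}]}}

```text
time: 3.75
eef_pos: [0.516, -0.2682, 0.2591]
tcp_rot: [2.026, 2.393, 0.003]
force: [0.8, -1.2, 0.5]
opening: 1.002
```

```bash
python3 - <<'E'
from h import *
s=state();R=cv2.Rodrigues(s["tcp_rot"])[0];print(s["time"],s["eef_pos"],R[:,2].round(4),"jaw yaw",np.arctan2(R[1,1],R[0,1]))
print("grasp",s["eef_pos"]+R[:,2]*.155)
w=pic("wrist","w2.png");c=cal("wrist")
for q in [(.5205,-.2645,.07)]: print(proj(c,q))
E
```

```text
3.75 [ 0.51597627 -0.26818519  0.25911824] [ 0.0063 -0.0025 -1.    ] jaw yaw 0.165598487457946
grasp [ 0.51695686 -0.2685757   0.10412183]
[326.27340538 241.16510573]
```

View pics/w2.png

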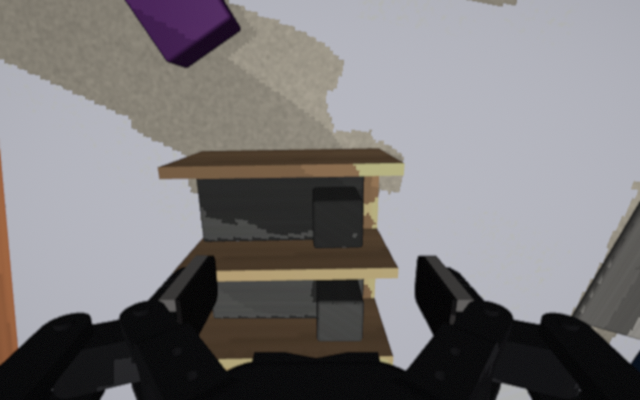

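The picture shows both dark knobs, weight 1's at (338,217) and weight 2's at (339,310), but my prediction for knob 1 was (326,241). I'll check this by overlaying the model.

```bash
python3 - <<'E'
from h import *
c=cal("wrist");print(c[0].round(1),(-c[1].T@c[2]).round(4),c[1].round(3))
ca,sa=np.cos(.165),np.sin(.165);X=np.array([ca,sa,0]);Y=np.array([-sa,ca,0])
k=np.array([.5205,-.2645,0]);k2=np.array([.5308,-.319,0])
for kk in(k,k2):
  for z in (.07,.036):
    print(z,[proj(c,kk+a*.013*X+b*.013*Y+[0,0,z]).round(0) for a,b in((-1,1),(1,1),(1,-1),(-1,-1))])
r=(k-.032*X)-.056*Y
for y in(.084,.031,.025):print(y,[proj(c,r+a*.06*X+y*Y+[0,0,.068]).round(0) for a in(-1,1)])
s=state();print(s["eef_pos"],s["time"])
E
```

```text
[[331.9   0.  315.7]
 [  0.  331.9 203.1]
 [  0.    0.    1. ]] [ 0.5036 -0.2016  0.2279] [[ 0.986  0.166  0.005]
 [ 0.158 -0.949  0.272]
 [ 0.05  -0.267 -0.962]]
0.07 [array([301., 217.]), array([353., 217.]), array([351., 264.]), array([301., 264.])]
0.036 [array([303., 199.]), array([346., 199.]), array([345., 240.]), array([303., 240.])]
0.07 [array([304., 314.]), array([351., 314.]), array([350., 354.]), array([304., 354.])]
0.036 [array([305., 282.]), array([346., 282.]), array([345., 317.]), array([306., 317.])]
0.084 [array([140., 187.]), array([383., 187.])]
0.031 [array([154., 283.]), array([378., 283.])]
0.025 [array([155., 293.]), array([377., 293.])]
[ 0.51586797 -0.26805762  0.25915366] 3.8
```

```bash
python3 - <<'E'
from h import *
c=cal("wrist")
print(ray(c,337.5,223.5,.07),ray(c,339,320,.07))
for u,v in[(403,165),(160,170),(397,272)]:print(ray(c,u,v,.068))
s=state();R=cv2.Rodrigues(s["tcp_rot"])[0];print(s["eef_pos"],s["eef_pos"]+R[:,2]*.155,s["time"],s["qvel"].round(3))
im=cv2.imread("pics/w2.png")[140:350,150:410];cv2.imwrite("pics/c2.png",cv2.resize(np.clip(im*1.8,0,255).astype(np.uint8),None,fx=2.8,fy=2.8,interpolation=cv2.INTER_CUBIC))
E
```

```text
[ 0.52440824 -0.25417343  0.07      ] [ 0.53551086 -0.30913649  0.07      ]
[ 0.55054245 -0.22008358  0.068     ]
[ 0.43456138 -0.24197885  0.068     ]
[ 0.56095577 -0.27649024  0.068     ]
[ 0.51586797 -0.26805762  0.25915366] [ 0.51682818 -0.26839638  0.10415701] 3.8 [ 0.011 -0.012  0.005 -0.012 -0.002  0.004 -0.002]
```

View pics/c2.png

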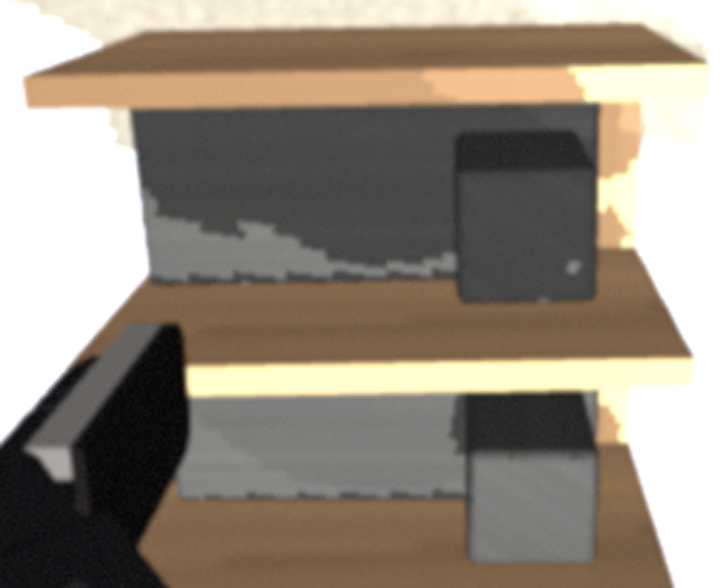

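The crop confirms two dark steel weights in the +y and middle slots, with knob tops at (338,224) and (340,320). The close view agrees with the scene and side estimates, so knob 1 is at (0.524,-0.254) and knob 2 at (0.536,-0.309). The first wrist picture was taken before the arm had settled. I'll go over knob 1 and descend.

{"op": "step_arm", "data": {"moves": [{"dx": 0.3, "dy": 0.5, "dz": 0, "rx": 0.002, "ry": 0.003, "rz": 0}, {"dx": 0.3, "dy": 0.5, "dz": 0, "rx": 0.001, "ry": 0.003, "rz": 0}, {"dx": 0.3, "dy": 0.4, "dz": 0, "rx": 0, "ry": 0, "rz": 0}, {"dx": 0, "dy": 0, "dz": -1.5, "rx": 0, "ry": 0, "rz": 0}, {"dx": 0, "dy": 0, "dz": -1.5, "rx": 0, "ry": 0, "rz": 0}, {"dx": 0, "dy": 0, "dz": -0.7, "rx": 0, "ry": 0, "rz": 0}, {"dx": 0, "dy": 0, "dz": 0, "rx": 0, "ry": 0, "rz": 0}, {"dx": 0, "dy": 0, "dz": 0, "rx": 0, "ry": 0, "rz": 0}]}}

```text
time: 4.6
eef_pos: [0.5265, -0.2568, 0.2223]
tcp_rot: [2.034, 2.387, 0.002]
force: [0.3, 0.3, 0.0]
opening: 0.999
```

```bash
cat >> h.py <<'E'
def rep():
    s=state();R=cv2.Rodrigues(s["tcp_rot"])[0];print("t",s["time"],"tcp",s["eef_pos"].round(4),"z",R[:,2].round(4),"yaw",np.arctan2(R[1,1],R[0,1]).round(4),"grasp",(s["eef_pos"]+R[:,2]*.155).round(4),"F",s["force"].round(1),"op",round(s["opening"],3))
E
python3 -c "
from h import *
rep();print(state()['qvel'].round(3));pic('wrist','w3.png');c=cal('wrist')
for q in [(.5244,-.2542,.07),(.5358,-.3093,.07)]: print(proj(c,q))
rep()"
```

```text
t 4.6 tcp [ 0.5265 -0.2568  0.2223] z [ 0.0051 -0.003  -1.    ] yaw 0.1596 grasp [ 0.5273 -0.2573  0.0673] F [0.3 0.3 0. ] op 0.999
[-0.     0.014  0.002  0.007  0.004 -0.004 -0.001]
[313.28453033 275.34197068]
[318.93060043 388.10598525]
t 4.65 tcp [ 0.5265 -0.2568  0.2224] z [ 0.005  -0.0031 -1.    ] yaw 0.1596 grasp [ 0.5272 -0.2573  0.0674] F [ 0.2 -0.2 -0.9] op 0.999
```

View pics/w3.png

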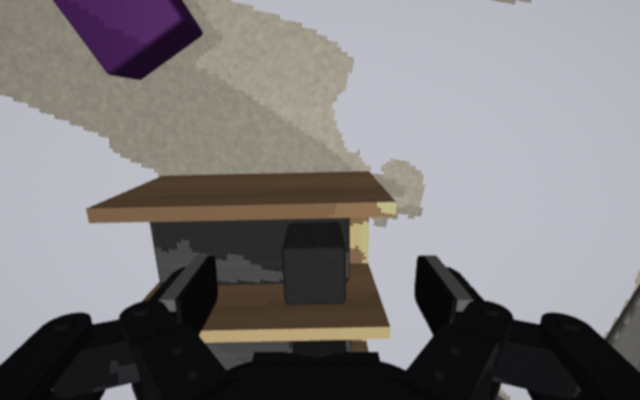

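The image shows knob 1's top at (314.5,275), where I predicted (313,275), so the estimate holds. I'll make a small correction, lower and close.

{"op": "step_arm", "data": {"moves": [{"dx": -0.2, "dy": 0.3, "dz": 0, "rx": 0.002, "ry": 0.004, "rz": 0.005}, {"dx": 0, "dy": 0, "dz": -0.8, "rx": 0, "ry": 0, "rz": 0}, {"dx": 0, "dy": 0, "dz": 0, "rx": 0, "ry": 0, "rz": 0}]}}

```text
time: 4.95
eef_pos: [0.5244, -0.2538, 0.2145]
tcp_rot: [2.03, 2.395, 0.0]
force: [-0.6, -0.5, -0.7]
opening: 1.005
```

{"op": "step_arm", "data": {"moves": [{"dx": 0, "dy": 0, "dz": 0, "rx": 0, "ry": 0, "rz": 0}, {"dx": 0, "dy": 0, "dz": 0, "rx": 0, "ry": 0, "rz": 0}, {"dx": 0, "dy": 0, "dz": 0, "rx": 0, "ry": 0, "rz": 0}, {"dx": 0, "dy": 0, "dz": 0, "rx": 0, "ry": 0, "rz": 0}, {"dx": 0, "dy": 0, "dz": 0, "rx": 0, "ry": 0, "rz": 0}, {"dx": 0, "dy": 0, "dz": 0, "rx": 0, "ry": 0, "rz": 0}], "jaw": 1, "grip_force": 60}}

```text
time: 5.55
eef_pos: [0.5251, -0.254, 0.2153]
tcp_rot: [2.028, 2.393, 0.001]
force: [0.8, 0.0, -1.9]
opening: 0.293
```

```bash
python3 -c "
from h import *
rep()"
```

```text
t 5.55 tcp [ 0.5251 -0.254   0.2153] z [ 0.0039 -0.0021 -1.    ] yaw 0.1646 grasp [ 0.5257 -0.2543  0.0603] F [ 0.8  0.  -1.9] op 0.293
```

{"op": "step_arm", "data": {"moves": [{"dx": 0, "dy": 0, "dz": 1, "rx": 0, "ry": 0, "rz": 0}, {"dx": 0, "dy": 0, "dz": 2.5, "rx": 0, "ry": 0, "rz": 0}, {"dx": 0, "dy": 0, "dz": 3.5, "rx": 0, "ry": 0, "rz": 0}, {"dx": 0, "dy": 0, "dz": 3.5, "rx": 0, "ry": 0, "rz": 0}, {"dx": 0, "dy": 0, "dz": 3.5, "rx": 0, "ry": 0, "rz": 0}, {"dx": 0.5, "dy": 2, "dz": 1.5, "rx": 0, "ry": 0, "rz": -0.03}, {"dx": 0.9, "dy": 3, "dz": 0.5, "rx": 0, "ry": 0, "rz": -0.04}, {"dx": 0.9, "dy": 3, "dz": 0, "rx": 0, "ry": 0, "rz": -0.04}, {"dx": 0.7, "dy": 2, "dz": 0, "rx": 0, "ry": 0, "rz": -0.05}, {"dx": 0, "dy": 0, "dz": 0, "rx": 0, "ry": 0, "rz": 0}, {"dx": 0, "dy": 0, "dz": 0, "rx": 0, "ry": 0, "rz": 0}, {"dx": 0, "dy": 0, "dz": 0, "rx": 0, "ry": 0, "rz": 0}]}}

```text
time: 6.75
eef_pos: [0.5483, -0.1506, 0.3819]
tcp_rot: [-2.221, -2.212, 0.005]
force: [0.5, -0.1, -3.0]
opening: 0.291
```

```bash
python3 - <<'E'
from h import *
rep();pic("wrist","w4.png");c=cal("wrist")
for l in ["pan_left","pan_right"]:
    for m in mark_of(l,"wrist")[:3]:
            v,u=np.array(m["at"])*[400,640];print(l,round(m["score"],2),int(u),int(v),ray(c,u,v,.078).round(4))
rep()
E
```

```text
t 6.75 tcp [ 0.5483 -0.1506  0.3819] z [-0.0074  0.0027 -1.    ] yaw -0.0038 grasp [ 0.5472 -0.1502  0.2269] F [ 0.5 -0.1 -3. ] op 0.291
pan_left 0.31 310 333 [ 0.539  -0.2883  0.078 ]
pan_right 0.65 333 130 [ 0.5588 -0.0983  0.078 ]
t 6.9 tcp [ 0.5483 -0.1514  0.3817] z [-0.0074  0.0025 -1.    ] yaw -0.0055 grasp [ 0.5472 -0.151   0.2267] F [ 0.1  0.2 -3.8] op 0.297
```

View pics/w4.png

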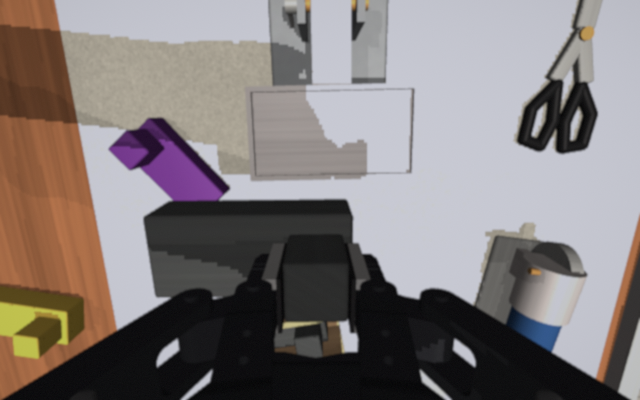

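The wrist view shows the weight held level and the right pan, with its inner rim corners at about (252,92), (413,88), (411,171) and (255,176).

```bash
python3 - <<'E'
from h import *
c=cal("wrist")
for z in (.074,.082,.09):
    P=np.array([ray(c,u,v,z) for u,v in[(252,92),(413,88),(411,171),(255,176)]])[:,:2]
    e=lambda a,b:(np.hypot(*(P[b]-P[a])).round(4),)
    print(z,P.mean(0).round(4),e(0,1),e(3,2),e(0,3),e(1,2),[np.arctan2(*(P[b]-P[a])[::-1]).round(3) for a,b in((0,1),(3,2))])
# held weight: knob top corners
k=[ray(c,u,v,.227+.012) for u,v in[(285,235),(347,235)]];print(k)
im=pic("side","d2.png")
for l in("pan_left","pan_right"):
    m=mark_of(l,"side")[0];v,u=np.array(m["at"])*[400,640];cc=cal("side");print(l,[ray(cc,u,v,z).round(3) for z in(.07,.078,.086)])
E
```

```text
0.074 [ 0.5587 -0.1011] (np.float64(0.1272),) (np.float64(0.1317),) (np.float64(0.0676),) (np.float64(0.0662),) [np.float64(0.019), np.float64(0.03)]
0.082 [ 0.5584 -0.1006] (np.float64(0.1236),) (np.float64(0.1279),) (np.float64(0.0657),) (np.float64(0.0643),) [np.float64(0.019), np.float64(0.03)]
0.09 [ 0.558  -0.1001] (np.float64(0.1199),) (np.float64(0.1241),) (np.float64(0.0637),) (np.float64(0.0624),) [np.float64(0.019), np.float64(0.03)]
[array([ 0.53510661, -0.12668234,  0.239     ]), array([ 0.55737303, -0.12671071,  0.239     ])]
pan_left [array([0.553, 0.094, 0.07 ]), array([0.548, 0.099, 0.078]), array([0.543, 0.103, 0.086])]
pan_right [array([ 0.572, -0.124,  0.07 ]), array([ 0.567, -0.117,  0.078]), array([ 0.562, -0.111,  0.086])]
```

{"op": "step_arm", "data": {"moves": [{"dx": 1.05, "dy": 0.9, "dz": -1.7, "rx": 0.0195, "ry": -0.002, "rz": 0.0075}, {"dx": 1.05, "dy": 0.9, "dz": -1.7, "rx": 0.0195, "ry": -0.002, "rz": 0.0075}, {"dx": 1.05, "dy": 0.9, "dz": -1.7, "rx": 0.0195, "ry": -0.002, "rz": 0.0075}, {"dx": 1.05, "dy": 0.8, "dz": -1.6, "rx": 0.0195, "ry": -0.001, "rz": 0.0075}, {"dx": 0, "dy": 0, "dz": 0, "rx": 0, "ry": 0, "rz": 0}, {"dx": 0, "dy": 0, "dz": 0, "rx": 0, "ry": 0, "rz": 0}, {"dx": 0, "dy": 0, "dz": 0, "rx": 0, "ry": 0, "rz": 0}]}}

```text
time: 7.75
eef_pos: [0.5914, -0.1188, 0.3136]
tcp_rot: [-2.158, -2.203, -0.089]
force: [0.4, -0.1, -4.2]
opening: 0.294
```

```bash
cat >> h.py <<'E'
def und(d=.2093):
    s=state();R=cv2.Rodrigues(s["tcp_rot"])[0];print("knob foot",(s["eef_pos"]+R[:,2]*d).round(4),"bar foot",(s["eef_pos"]+R[:,2]*d-.032*R[:,1]*np.sign(R[0,1])).round(4))
E
python3 -c "
from h import *
rep();und()"
```

```text
t 7.75 tcp [ 0.5914 -0.1188  0.3136] z [ 3.000e-04  8.040e-02 -9.968e-01] yaw 0.0204 grasp [ 0.5915 -0.1064  0.1591] F [ 0.4 -0.1 -4.2] op 0.294
knob foot [ 0.5915 -0.102   0.105 ] bar foot [ 0.5595 -0.1027  0.1049]
```

{"op": "step_arm", "data": {"moves": [{"dx": -0.1, "dy": 0.25, "dz": -0.6, "rx": 0, "ry": 0, "rz": 0.005}, {"dx": 0, "dy": 0, "dz": -0.8, "rx": 0, "ry": 0, "rz": 0}, {"dx": 0, "dy": 0, "dz": -0.6, "rx": 0, "ry": 0, "rz": 0}, {"dx": 0, "dy": 0, "dz": -0.4, "rx": 0, "ry": 0, "rz": 0}, {"dx": 0, "dy": 0, "dz": -0.3, "rx": 0, "ry": 0, "rz": 0}, {"dx": 0, "dy": 0, "dz": -0.3, "rx": 0, "ry": 0, "rz": 0}, {"dx": 0, "dy": 0, "dz": 0, "rx": 0, "ry": 0, "rz": 0}, {"dx": 0, "dy": 0, "dz": 0, "rx": 0, "ry": 0, "rz": 0}]}}

```text
time: 8.55
eef_pos: [0.59, -0.1177, 0.2832]
tcp_rot: [-2.157, -2.209, -0.089]
force: [0.3, 0.5, -3.5]
opening: 0.295
```

```bash
python3 -c "
from h import *
rep();und()"
```

```text
t 8.55 tcp [ 0.59   -0.1177  0.2832] z [ 0.003   0.0779 -0.997 ] yaw 0.0236 grasp [ 0.5905 -0.1056  0.1287] F [ 0.3  0.5 -3.5] op 0.295
knob foot [ 0.5906 -0.1014  0.0746] bar foot [ 0.5586 -0.1022  0.0744]
```

{"op": "step_arm", "data": {"moves": [{"dx": 0, "dy": 0.15, "dz": -0.25, "rx": 0, "ry": 0, "rz": 0}, {"dx": 0, "dy": 0, "dz": -0.25, "rx": 0, "ry": 0, "rz": 0}, {"dx": 0, "dy": 0, "dz": 0, "rx": 0, "ry": 0, "rz": 0}, {"dx": 0, "dy": 0, "dz": 0, "rx": 0, "ry": 0, "rz": 0}]}}

```text
time: 8.95
eef_pos: [0.5902, -0.1161, 0.279]
tcp_rot: [-2.158, -2.21, -0.09]
force: [0.2, -0.1, -3.2]
opening: 0.293
```

```bash
python3 -c "
from h import *
rep();und();pic('side','d3.png')"
```

```text
t 8.95 tcp [ 0.5902 -0.1161  0.279 ] z [ 0.0036  0.0774 -0.997 ] yaw 0.0236 grasp [ 0.5908 -0.1041  0.1245] F [ 0.2 -0.1 -3.2] op 0.293
knob foot [ 0.591  -0.0999  0.0704] bar foot [ 0.559  -0.1006  0.0702]
```

{"op": "step_arm", "data": {"moves": [{"dx": 0, "dy": 0, "dz": -0.15, "rx": 0, "ry": 0, "rz": 0}, {"dx": 0, "dy": 0, "dz": 0, "rx": 0, "ry": 0, "rz": 0}, {"dx": 0, "dy": 0, "dz": 0, "rx": 0, "ry": 0, "rz": 0}]}}

```text
time: 9.3
eef_pos: [0.5903, -0.1161, 0.2791]
tcp_rot: [-2.159, -2.21, -0.089]
force: [0.9, -0.2, -2.6]
opening: 0.29
```

{"op": "step_arm", "data": {"moves": [{"dx": 0, "dy": 0, "dz": -0.15, "rx": 0, "ry": 0, "rz": 0}, {"dx": 0, "dy": 0, "dz": 0, "rx": 0, "ry": 0, "rz": 0}, {"dx": 0, "dy": 0, "dz": 0, "rx": 0, "ry": 0, "rz": 0}]}}

```text
time: 9.6
eef_pos: [0.5905, -0.116, 0.279]
tcp_rot: [-2.159, -2.21, -0.089]
force: [-0.9, -0.8, -1.8]
opening: 0.289
```

```bash
python3 -c "
from h import *
rep();und()"
```

```text
t 9.6 tcp [ 0.5905 -0.116   0.279 ] z [ 0.0039  0.0767 -0.997 ] yaw 0.0232 grasp [ 0.5911 -0.1041  0.1244] F [-0.9 -0.8 -1.8] op 0.289
knob foot [ 0.5913 -0.0999  0.0703] bar foot [ 0.5593 -0.1007  0.0701]
```

The tool stopped going down at the expected stop height (bar foot 0.070), with the force falling off. I'll release and lift, then look.

{"op": "step_arm", "data": {"moves": [{"dx": 0, "dy": 0, "dz": 0, "rx": 0, "ry": 0, "rz": 0}, {"dx": 0, "dy": 0, "dz": 0, "rx": 0, "ry": 0, "rz": 0}, {"dx": 0, "dy": 0, "dz": 0, "rx": 0, "ry": 0, "rz": 0}, {"dx": 0, "dy": 0, "dz": 0, "rx": 0, "ry": 0, "rz": 0}, {"dx": 0, "dy": -0.1, "dz": 1.2, "rx": 0, "ry": 0, "rz": 0}, {"dx": 0, "dy": -0.3, "dz": 3.0, "rx": 0, "ry": 0, "rz": 0}, {"dx": -0.6, "dy": -1.5, "dz": 3.0, "rx": -0.025, "ry": 0, "rz": 0.03}, {"dx": -0.9, "dy": -3.0, "dz": 1.0, "rx": -0.025, "ry": 0, "rz": 0.03}, {"dx": -0.9, "dy": -4.0, "dz": 0, "rx": -0.025, "ry": 0, "rz": 0.03}, {"dx": -0.9, "dy": -4.0, "dz": 0, "rx": 0, "ry": 0, "rz": 0.03}, {"dx": -0.9, "dy": -4.0, "dz": 0, "rx": 0, "ry": 0, "rz": 0.02}, {"dx": 0, "dy": 0, "dz": 0, "rx": 0, "ry": 0, "rz": 0}, {"dx": 0, "dy": 0, "dz": 0, "rx": 0, "ry": 0, "rz": 0}, {"dx": 0, "dy": 0, "dz": 0, "rx": 0, "ry": 0, "rz": 0}], "jaw": 0}}

```text
time: 11.0
eef_pos: [0.5478, -0.2893, 0.3741]
tcp_rot: [2.015, 2.396, 0.007]
force: [-0.5, -0.7, 0.0]
opening: 1.003
```

```bash
python3 - <<'E'
from h import *
rep();pic("wrist","w5.png");c=cal("wrist");print(proj(c,(.5358,-.3093,.07)),proj(c,(.5583+.032,-.1003,.134)), proj(c,(.591,-.0999,.134)))
rep()
E
```

```text
t 11.0 tcp [ 0.5478 -0.2893  0.3741] z [ 0.0111 -0.0038 -0.9999] yaw 0.1721 grasp [ 0.5495 -0.2899  0.2191] F [-0.5 -0.7  0. ] op 1.003
[295.27761144 212.11254685] [ 457.28763427 -114.52250845] [ 458.81471268 -115.15933999]
t 11.05 tcp [ 0.5481 -0.2887  0.3741] z [ 0.0113 -0.0033 -0.9999] yaw 0.1732 grasp [ 0.5499 -0.2892  0.2191] F [0.2 0.4 0.5] op 1.005
```

View pics/w5.png

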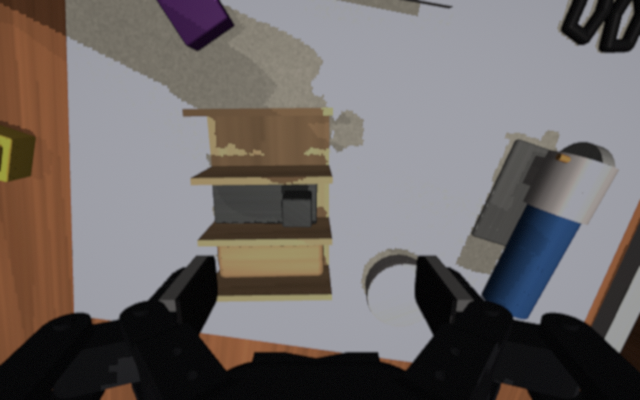

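The picture shows the middle-slot weight still in place (knob ≈(297,211), predicted (295,212)) and the +y slot empty. I'll go for the second weight.

{"op": "step_arm", "data": {"moves": [{"dx": -0.3, "dy": -0.5, "dz": -3, "rx": 0.001, "ry": 0.004, "rz": -0.003}, {"dx": -0.3, "dy": -0.5, "dz": -3.5, "rx": 0.001, "ry": 0.004, "rz": -0.003}, {"dx": -0.3, "dy": -0.5, "dz": -3.5, "rx": 0.001, "ry": 0.003, "rz": -0.002}, {"dx": -0.2, "dy": -0.5, "dz": -2.5, "rx": 0, "ry": 0, "rz": 0}, {"dx": 0, "dy": 0, "dz": 0, "rx": 0, "ry": 0, "rz": 0}, {"dx": 0, "dy": 0, "dz": 0, "rx": 0, "ry": 0, "rz": 0}]}}

```text
time: 11.65
eef_pos: [0.5414, -0.2999, 0.2492]
tcp_rot: [2.012, 2.407, 0.009]
force: [0.5, -0.0, 0.5]
opening: 1.0
```

```bash
python3 - <<'E'
from h import *
rep()
E
```

```text
t 11.65 tcp [ 0.5414 -0.2999  0.2492] z [ 0.0073  0.0013 -1.    ] yaw 0.1781 grasp [ 0.5425 -0.2997  0.0943] F [ 0.5 -0.   0.5] op 1.0
```

{"op": "step_arm", "data": {"moves": [{"dx": -0.4, "dy": -0.9, "dz": 0, "rx": -0.001, "ry": 0.006, "rz": -0.012}, {"dx": 0, "dy": 0, "dz": 0, "rx": 0, "ry": 0, "rz": 0}, {"dx": 0, "dy": -0.1, "dz": -1.5, "rx": 0, "ry": 0, "rz": 0}, {"dx": 0, "dy": 0, "dz": -1.4, "rx": 0, "ry": 0, "rz": 0}, {"dx": 0, "dy": 0, "dz": 0, "rx": 0, "ry": 0, "rz": 0}, {"dx": 0, "dy": 0, "dz": 0, "rx": 0, "ry": 0, "rz": 0}]}}

```text
time: 12.25
eef_pos: [0.5395, -0.3097, 0.223]
tcp_rot: [2.023, 2.393, 0.005]
force: [-0.3, -0.7, 0.3]
opening: 1.001
```

```bash
python3 - <<'E'
from h import *
rep()
E
```

```text
t 12.25 tcp [ 0.5395 -0.3097  0.223 ] z [ 0.0081 -0.0028 -1.    ] yaw 0.1671 grasp [ 0.5408 -0.3102  0.068 ] F [-0.3 -0.7  0.3] op 1.001
```

{"op": "step_arm", "data": {"moves": [{"dx": -0.25, "dy": 0.05, "dz": -0.4, "rx": 0.003, "ry": 0.008, "rz": 0}, {"dx": 0, "dy": 0, "dz": -0.4, "rx": 0, "ry": 0, "rz": 0}, {"dx": 0, "dy": 0, "dz": 0, "rx": 0, "ry": 0, "rz": 0}, {"dx": 0, "dy": 0, "dz": 0, "rx": 0, "ry": 0, "rz": 0}]}}

```text
time: 12.65
eef_pos: [0.5369, -0.309, 0.2142]
tcp_rot: [-2.027, -2.398, 0.0]
force: [-0.5, 0.4, 0.9]
opening: 1.0
```

{"op": "step_arm", "data": {"moves": [{"dx": 0, "dy": 0, "dz": 0, "rx": 0, "ry": 0, "rz": 0}, {"dx": 0, "dy": 0, "dz": 0, "rx": 0, "ry": 0, "rz": 0}, {"dx": 0, "dy": 0, "dz": 0, "rx": 0, "ry": 0, "rz": 0}, {"dx": 0, "dy": 0, "dz": 0, "rx": 0, "ry": 0, "rz": 0}, {"dx": 0, "dy": 0, "dz": 0, "rx": 0, "ry": 0, "rz": 0}, {"dx": 0, "dy": 0, "dz": 0, "rx": 0, "ry": 0, "rz": 0}], "jaw": 1, "grip_force": 60}}

```text
time: 13.25
eef_pos: [0.5376, -0.309, 0.2151]
tcp_rot: [2.027, 2.399, 0.002]
force: [-0.0, -0.6, -1.0]
opening: 0.294
```

```bash
python3 - <<'E'
from h import *
rep()
E
```

```text
t 13.25 tcp [ 0.5376 -0.309   0.2151] z [ 1.4e-03  1.0e-04 -1.0e+00] yaw 0.1675 grasp [ 0.5378 -0.309   0.0601] F [-0.  -0.6 -1. ] op 0.294
```

{"op": "step_arm", "data": {"moves": [{"dx": 0, "dy": 0, "dz": 1, "rx": 0, "ry": 0, "rz": 0}, {"dx": 0, "dy": 0, "dz": 3, "rx": 0, "ry": 0, "rz": 0}, {"dx": 0, "dy": 0, "dz": 4, "rx": 0, "ry": 0, "rz": 0}, {"dx": 0, "dy": 0, "dz": 4, "rx": 0, "ry": 0, "rz": 0}, {"dx": 0, "dy": 0, "dz": 4, "rx": 0, "ry": 0, "rz": 0}, {"dx": 0, "dy": 1, "dz": 2.5, "rx": 0, "ry": 0, "rz": 0}, {"dx": 0.4, "dy": 3, "dz": 0.5, "rx": 0, "ry": 0, "rz": -0.018}, {"dx": 0.4, "dy": 4.3, "dz": 0, "rx": 0, "ry": 0, "rz": -0.018}, {"dx": 0.4, "dy": 4.3, "dz": 0, "rx": 0, "ry": 0, "rz": -0.018}, {"dx": 0.4, "dy": 4.3, "dz": 0, "rx": 0, "ry": 0, "rz": -0.018}, {"dx": 0.4, "dy": 4.3, "dz": 0, "rx": 0, "ry": 0, "rz": -0.018}, {"dx": 0.4, "dy": 4.3, "dz": 0, "rx": 0, "ry": 0, "rz": -0.018}, {"dx": 0.4, "dy": 4.3, "dz": 0, "rx": 0, "ry": 0, "rz": -0.018}, {"dx": 0.4, "dy": 3, "dz": 0, "rx": 0, "ry": 0, "rz": -0.018}, {"dx": 0, "dy": 1, "dz": 0, "rx": 0, "ry": 0, "rz": 0}, {"dx": 0, "dy": 0, "dz": 0, "rx": 0, "ry": 0, "rz": 0}, {"dx": 0, "dy": 0, "dz": 0, "rx": 0, "ry": 0, "rz": 0}, {"dx": 0, "dy": 0, "dz": 0, "rx": 0, "ry": 0, "rz": 0}]}}

```text
time: 15.05
eef_pos: [0.5537, 0.0378, 0.4075]
tcp_rot: [-2.195, -2.22, 0.023]
force: [-0.1, 0.3, -6.2]
opening: 0.298
```

```bash
python3 - <<'E'
from h import *
rep();a=pic("wrist","w6.png");c=cal("wrist")
for l in ["pan_left"]:
    for m in mark_of(l,"wrist")[:3]:
            v,u=np.array(m["at"])*[400,640];print(l,round(m["score"],2),int(u),int(v),ray(c,u,v,.0856).round(4))
np.save("c6.npy",np.array(c,dtype=object),allow_pickle=True)
rep()
b=pic("side","d6.png")
b=cv2.resize(b[110:260,220:420],None,fx=3.2,fy=2,interpolation=cv2.INTER_CUBIC)[:300]
cv2.imwrite("pics/m6.png",np.vstack([a[:300],b])[:,:,::-1])
E
```

```text
t 15.05 tcp [0.5537 0.0378 0.4075] z [-0.0241  0.0028 -0.9997] yaw 0.0115 grasp [0.5499 0.0382 0.2526] F [-0.1  0.3 -6.2] op 0.298
pan_left 0.89 328 132 [0.5554 0.0876 0.0856]Traceback (most recent call last):
  File "<stdin>", line 6, in <module>
ValueError: could not broadcast input array from shape (3,3) into shape (3,)
```

```bash
python3 - <<'E'
from h import *
a=cv2.imread("pics/w6.png")
b=pic("side","d6.png")[:,:,::-1]
b=cv2.resize(b[110:260,220:420],None,fx=3.2,fy=2,interpolation=cv2.INTER_CUBIC)
cv2.imwrite("pics/m6.png",np.vstack([a[:300],b]))
E
```

```text
(no output)
```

View pics/m6.png

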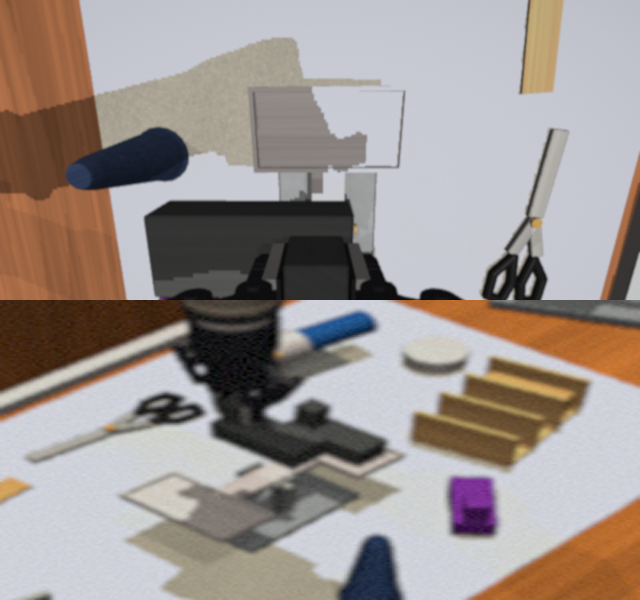

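The wrist view shows the left pan empty, with inner corners at about (254,91), (404,90), (400,166) and (258,167). The side view shows the first weight lying on the lowered right pan.

```bash
python3 - <<'E'
from h import *
c=cal("wrist")
P=np.array([ray(c,u,v,.09) for u,v in[(254,91),(404,90),(400,166),(258,167)]])[:,:2]
print(P.round(4),P.mean(0))
rep();und(.2091)
E
```

```text
[[0.4933 0.1209]
 [0.6161 0.123 ]
 [0.6178 0.0607]
 [0.4944 0.0579]] [0.55537761 0.09060508]
t 15.2 tcp [0.5539 0.0376 0.4076] z [-0.0236  0.0031 -0.9997] yaw 0.0106 grasp [0.5502 0.0381 0.2527] F [ 0.5 -0.1 -5.7] op 0.29
knob foot [0.5489 0.0383 0.1986] bar foot [0.5169 0.0379 0.1993]
```

{"op": "step_arm", "data": {"moves": [{"dx": 0.8, "dy": 1.7, "dz": -1.9, "rx": -0.02, "ry": -0.006, "rz": 0.003}, {"dx": 0.8, "dy": 1.7, "dz": -1.9, "rx": -0.02, "ry": -0.006, "rz": 0.003}, {"dx": 0.8, "dy": 1.7, "dz": -1.9, "rx": -0.02, "ry": -0.006, "rz": 0.003}, {"dx": 0.9, "dy": 1.7, "dz": -1.9, "rx": -0.02, "ry": -0.006, "rz": 0.003}, {"dx": 0, "dy": 0, "dz": 0, "rx": 0, "ry": 0, "rz": 0}, {"dx": 0, "dy": 0, "dz": 0, "rx": 0, "ry": 0, "rz": 0}, {"dx": 0, "dy": 0, "dz": 0, "rx": 0, "ry": 0, "rz": 0}]}}

```text
time: 15.9
eef_pos: [0.5897, 0.0995, 0.3298]
tcp_rot: [2.169, 2.186, -0.086]
force: [-0.5, -0.6, -5.6]
opening: 0.292
```

```bash
python3 -c "
from h import *
rep();und(.2091)"
```

```text
t 15.9 tcp [0.5897 0.0995 0.3298] z [ 0.0035 -0.0822 -0.9966] yaw 0.0081 grasp [0.5903 0.0868 0.1753] F [-0.5 -0.6 -5.6] op 0.292
knob foot [0.5904 0.0823 0.1214] bar foot [0.5584 0.0821 0.1213]
```

{"op": "step_arm", "data": {"moves": [{"dx": -0.25, "dy": 0.8, "dz": 0, "rx": 0, "ry": 0.003, "rz": 0.012}, {"dx": 0, "dy": 0, "dz": -0.8, "rx": 0, "ry": 0, "rz": 0}, {"dx": 0, "dy": 0, "dz": -0.9, "rx": 0, "ry": 0, "rz": 0}, {"dx": 0, "dy": 0, "dz": -0.6, "rx": 0, "ry": 0, "rz": 0}, {"dx": 0, "dy": 0, "dz": 0, "rx": 0, "ry": 0, "rz": 0}, {"dx": 0, "dy": 0, "dz": 0, "rx": 0, "ry": 0, "rz": 0}]}}

```text
time: 16.5
eef_pos: [0.5872, 0.1051, 0.3067]
tcp_rot: [2.16, 2.195, -0.087]
force: [1.1, 0.1, -6.3]
opening: 0.295
```

```bash
python3 -c "
from h import *
rep();und(.2091)"
```

```text
t 16.5 tcp [0.5872 0.1051 0.3067] z [ 0.0035 -0.0829 -0.9966] yaw 0.0165 grasp [0.5877 0.0922 0.1522] F [ 1.1  0.1 -6.3] op 0.295
knob foot [0.5879 0.0877 0.0983] bar foot [0.5559 0.0872 0.0982]
```

{"op": "step_arm", "data": {"moves": [{"dx": 0, "dy": 0.3, "dz": -0.3, "rx": 0, "ry": 0, "rz": 0}, {"dx": 0, "dy": 0, "dz": -0.35, "rx": 0, "ry": 0, "rz": 0}, {"dx": 0, "dy": 0, "dz": -0.3, "rx": 0, "ry": 0, "rz": 0}, {"dx": 0, "dy": 0, "dz": -0.25, "rx": 0, "ry": 0, "rz": 0}, {"dx": 0, "dy": 0, "dz": -0.25, "rx": 0, "ry": 0, "rz": 0}, {"dx": 0, "dy": 0, "dz": -0.25, "rx": 0, "ry": 0, "rz": 0}, {"dx": 0, "dy": 0, "dz": -0.25, "rx": 0, "ry": 0, "rz": 0}, {"dx": 0, "dy": 0, "dz": -0.25, "rx": 0, "ry": 0, "rz": 0}, {"dx": 0, "dy": 0, "dz": -0.25, "rx": 0, "ry": 0, "rz": 0}, {"dx": 0, "dy": 0, "dz": -0.25, "rx": 0, "ry": 0, "rz": 0}, {"dx": 0, "dy": 0, "dz": 0, "rx": 0, "ry": 0, "rz": 0}, {"dx": 0, "dy": 0, "dz": 0, "rx": 0, "ry": 0, "rz": 0}]}}

```text
time: 17.7
eef_pos: [0.5877, 0.1084, 0.2789]
tcp_rot: [2.159, 2.194, -0.086]
force: [-0.4, -1.4, -2.9]
opening: 0.293
```

```bash
python3 -c "
from h import *
rep();und(.2091)"
```

```text
t 17.7 tcp [0.5877 0.1084 0.2789] z [ 0.0047 -0.0833 -0.9965] yaw 0.0161 grasp [0.5884 0.0955 0.1244] F [-0.4 -1.4 -2.9] op 0.293
knob foot [0.5886 0.091  0.0705] bar foot [0.5566 0.0905 0.0704]
```

{"op": "step_arm", "data": {"moves": [{"dx": 0, "dy": 0, "dz": -0.1, "rx": 0, "ry": 0, "rz": 0}, {"dx": 0, "dy": 0, "dz": 0, "rx": 0, "ry": 0, "rz": 0}]}}

```text
time: 17.9
eef_pos: [0.5877, 0.1085, 0.279]
tcp_rot: [2.16, 2.193, -0.087]
force: [-1.0, -0.2, -3.3]
opening: 0.296
```

{"op": "step_arm", "data": {"moves": [{"dx": 0, "dy": 0, "dz": 0, "rx": 0, "ry": 0, "rz": 0}, {"dx": 0, "dy": 0, "dz": 0, "rx": 0, "ry": 0, "rz": 0}, {"dx": 0, "dy": 0, "dz": 0, "rx": 0, "ry": 0, "rz": 0}, {"dx": 0, "dy": 0, "dz": 0, "rx": 0, "ry": 0, "rz": 0}, {"dx": 0, "dy": 0.1, "dz": 1, "rx": 0, "ry": 0, "rz": 0}, {"dx": 0, "dy": 0.2, "dz": 2, "rx": 0, "ry": 0, "rz": 0}, {"dx": 0, "dy": 0.1, "dz": 3, "rx": 0, "ry": 0, "rz": 0}, {"dx": 0, "dy": 0, "dz": 3, "rx": 0, "ry": 0, "rz": 0}, {"dx": 0, "dy": -2, "dz": 3, "rx": 0.04, "ry": 0.002, "rz": 0}, {"dx": 0, "dy": -3, "dz": 2, "rx": 0.04, "ry": 0.002, "rz": 0}, {"dx": 0, "dy": -4, "dz": 0, "rx": 0, "ry": 0, "rz": 0}, {"dx": 0, "dy": -4, "dz": 0, "rx": 0, "ry": 0, "rz": 0}, {"dx": 0, "dy": -2, "dz": 0, "rx": 0, "ry": 0, "rz": 0}, {"dx": 0, "dy": 0, "dz": 0, "rx": 0, "ry": 0, "rz": 0}, {"dx": 0, "dy": 0, "dz": 0, "rx": 0, "ry": 0, "rz": 0}, {"dx": 0, "dy": 0, "dz": 0, "rx": 0, "ry": 0, "rz": 0}], "jaw": 0}}

```text
time: 19.5
eef_pos: [0.5873, -0.0371, 0.436]
tcp_rot: [2.188, 2.241, 0.022]
force: [0.6, 1.0, 0.2]
opening: 0.998
```

```bash
python3 - <<'E'
from h import *
rep();a=pic("wrist","w7.png");c=cal("wrist")
print("expect L knob top",proj(c,(.5886,.0905+.134*0-.005,.134)),"R knob", proj(c,(.591,-.0999,.148)))
P,Q=(.5566,.0905,.0704),(.559,-.1005,.0856)
print([proj(c,x).round() for x in(P,Q)])
b=pic("side","d7.png");e=pic("scene","e7.png")
b=cv2.resize(b[110:260,220:380],(320,300),interpolation=cv2.INTER_CUBIC)
e=cv2.resize(e[150:270,260:410],(320,256),interpolation=cv2.INTER_CUBIC);e=cv2.copyMakeBorder(e,0,44,0,0,0)
cv2.imwrite("pics/m7.png",np.vstack([a[:300],np.hstack([b,e])])[:,:,::-1])
rep()
E
```

```text
t 19.5 tcp [ 0.5873 -0.0371  0.436 ] z [ 0.0165  0.0035 -0.9999] yaw 0.0239 grasp [ 0.5898 -0.0366  0.281 ] F [0.6 1.  0.2] op 0.998
expect L knob top [316.74712384  35.88238919] R knob [314.01785674 271.20774393]
[array([281.,  44.]), array([282., 243.])]
t 19.65 tcp [ 0.5873 -0.0365  0.4357] z [ 0.0161  0.0037 -0.9999] yaw 0.0253 grasp [ 0.5898 -0.036   0.2807] F [-0.4 -0.4 -0.3] op 0.999
```

View pics/m7.png

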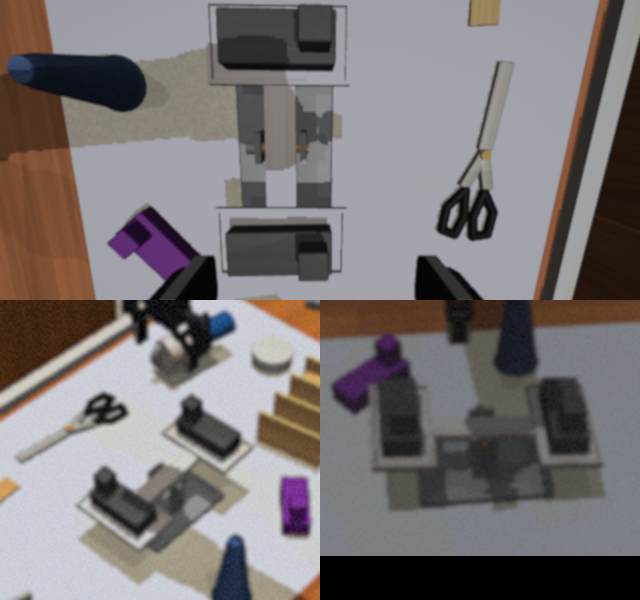

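The pictures show both weights lying flat and centred, on the left pan (275,38) and the right pan (278,250). I'll work out the tilt numerically from the rim widths: left 209–348, right 217–343.

```bash
python3 - <<'E'
from h import *
c=cal("wrist")
X=np.array([np.cos(.022),np.sin(.022),0]);Y=np.array([-X[1],X[0],0]);p=np.array([.5565,-.005,.078])
for t in(-.08,0,.08):
    Yt=np.cos(t)*Y+np.array([0,0,np.sin(t)])*-1*-1  # left (+y) goes up with +t
    Z=np.cross(X,Yt)
    for n,s in(("L",1),("R",-1)):
        f=lambda a,b:proj(c,p+.095*s*np.sign(1)*(Yt if 1 else 0)+a*X+b*Yt+.004*Z).round(1)
        print(t,n,[f(a,b) for a,b in((-.062,.032),(.062,.032),(.062,-.032),(-.062,-.032))])
g=cv2.cvtColor(cv2.imread("pics/w7.png"),cv2.COLOR_BGR2GRAY)
print(g[70:95,225:345:30].T); print(g[215:225,212:226],g[215:225,335:350])
E
```

```text
-0.08 L [array([207.8,   4.4]), array([347. ,   5.8]), array([345.6,  80.9]), array([211.8,  80.1])]
-0.08 R [array([218.8, 213. ]), array([343., 213.]), array([341.9, 273.1]), array([222. , 273.5])]
0 L [array([204.3,   0.6]), array([348.3,   2.1]), array([346.1,  80.6]), array([210.3,  79.7])]
0 R [array([220.2, 212.1]), array([342.6, 212. ]), array([341. , 269.3]), array([224.5, 269.7])]
0.08 L [array([200.6,  -2.3]), array([349.6,  -0.8]), array([346.7,  80.7]), array([208.7,  79.8])]
0.08 R [array([221.5, 210.7]), array([342.1, 210.7]), array([340.2, 265. ]), array([226.8, 265.3])]
[[116 120 120 121 123 124 123 121 120 120 121 122 116 102  82  91 115 130
  134 135 135 136 138 138 138]
 [ 88 113 123 125 126 127 127 125 121 120 122 123 121 110  86  63  60  67
   70  70  69  69  69  70  72]
 [ 79 112 130 136 137 138 137 136 134 129 126 124 124 118 105 102 118 125
  125 125 125 125 125 126 125]
 [ 74 122 155 165 165 165 165 164 165 165 165 164 164 158 133 101 101 118
  126 127 126 127 127 126 127]]
[[165 165 165 166 165 160 138 121 142 161 165 165 165 166]
 [166 166 165 165 166 161 
[... 436 characters left out ...]
 165 165]
 [165 165 165 165 166 165 151 125 126 150 163 165 166 166]] [[166 166 166 166 165 153 126 118 145 162 167 166 166 165 166]
 [166 166 166 166 165 154 126 118 145 163 166 166 165 166 165]
 [165 166 166 166 166 154 126 119 145 163 166 166 165 166 166]
 [165 165 166 166 165 155 127 119 145 162 166 166 165 166 166]
 [166 166 166 166 165 154 128 120 146 163 166 165 166 165 165]
 [166 166 165 166 165 154 130 123 147 163 165 166 166 165 165]
 [165 165 167 165 165 155 131 128 150 164 166 165 165 165 166]
 [165 166 166 166 165 154 130 128 151 163 166 165 166 165 166]
 [165 166 165 166 165 154 130 129 150 163 166 166 166 165 166]
 [166 165 165 165 165 154 130 128 150 163 166 166 166 165 166]]
```

The rim corners fit beam = -0.08, so the left pan is down to its stop. That agrees with the wrist force (about 6 N for this weight against 3.5 N for the first), so weight 2 is the full one. I'll regrasp it.

{"op": "step_arm", "data": {"moves": [{"dx": 0, "dy": 2.9, "dz": -2.0, "rx": -0.0174, "ry": 0.002, "rz": -0.002}, {"dx": 0, "dy": 2.9, "dz": -2.1, "rx": -0.0174, "ry": 0.002, "rz": -0.002}, {"dx": 0, "dy": 2.9, "dz": -2.1, "rx": -0.0174, "ry": 0.002, "rz": -0.002}, {"dx": 0, "dy": 2.9, "dz": -2.1, "rx": -0.0174, "ry": 0.002, "rz": -0.002}, {"dx": 0, "dy": 2.9, "dz": -2.1, "rx": -0.0174, "ry": 0.002, "rz": -0.001}, {"dx": 0, "dy": 0, "dz": 0, "rx": 0, "ry": 0, "rz": 0}, {"dx": 0, "dy": 0, "dz": 0, "rx": 0, "ry": 0, "rz": 0}, {"dx": 0, "dy": 0, "dz": 0, "rx": 0, "ry": 0, "rz": 0}]}}

```text
time: 20.45
eef_pos: [0.5857, 0.1203, 0.3285]
tcp_rot: [2.146, 2.202, -0.084]
force: [-0.0, -0.6, -0.6]
opening: 0.997
```

```bash
python3 -c "
from h import *
rep();und(.2091)"
```

```text
t 20.45 tcp [0.5857 0.1203 0.3285] z [ 0.0086 -0.0845 -0.9964] yaw 0.0261 grasp [0.587  0.1072 0.1741] F [-0.  -0.6 -0.6] op 0.997
knob foot [0.5875 0.1026 0.1202] bar foot [0.5555 0.1018 0.12  ]
```

{"op": "step_arm", "data": {"moves": [{"dx": 0.2, "dy": -1.15, "dz": 0, "rx": 0, "ry": 0.004, "rz": -0.01}, {"dx": 0, "dy": 0, "dz": -1.5, "rx": 0, "ry": 0, "rz": 0}, {"dx": 0, "dy": 0, "dz": -1.5, "rx": 0, "ry": 0, "rz": 0}, {"dx": 0, "dy": 0, "dz": -1.0, "rx": 0, "ry": 0, "rz": 0}, {"dx": 0, "dy": 0, "dz": 0, "rx": 0, "ry": 0, "rz": 0}, {"dx": 0, "dy": 0, "dz": 0, "rx": 0, "ry": 0, "rz": 0}]}}

```text
time: 21.05
eef_pos: [0.5886, 0.103, 0.2858]
tcp_rot: [2.167, 2.184, -0.09]
force: [0.2, -0.4, 0.3]
opening: 1.003
```

```bash
python3 -c "
from h import *
rep();und(.2091)"
```

```text
t 21.05 tcp [0.5886 0.103  0.2858] z [ 0.0043 -0.0862 -0.9963] yaw 0.008 grasp [0.5892 0.0896 0.1314] F [ 0.2 -0.4  0.3] op 1.003
knob foot [0.5895 0.0849 0.0775] bar foot [0.5575 0.0847 0.0774]
```

{"op": "step_arm", "data": {"moves": [{"dx": 0, "dy": 0.5, "dz": -0.3, "rx": 0, "ry": 0, "rz": 0.008}, {"dx": 0, "dy": 0, "dz": -0.3, "rx": 0, "ry": 0, "rz": 0}, {"dx": 0, "dy": 0, "dz": 0, "rx": 0, "ry": 0, "rz": 0}, {"dx": 0, "dy": 0, "dz": 0, "rx": 0, "ry": 0, "rz": 0}]}}

```text
time: 21.45
eef_pos: [0.5888, 0.1094, 0.28]
tcp_rot: [2.156, 2.194, -0.087]
force: [0.1, 0.2, -0.0]
opening: 1.001
```

```bash
python3 -c "
from h import *
rep();und(.2091)"
```

```text
t 21.45 tcp [0.5888 0.1094 0.28  ] z [ 0.0063 -0.0853 -0.9963] yaw 0.0179 grasp [0.5898 0.0961 0.1256] F [ 0.1  0.2 -0. ] op 1.001
knob foot [0.5901 0.0915 0.0717] bar foot [0.5581 0.091  0.0715]
```

The light weight would drop if I lifted fast, so I'll grip and then raise slowly, letting the beam follow.

{"op": "step_arm", "data": {"moves": [{"dx": 0, "dy": 0, "dz": 0, "rx": 0, "ry": 0, "rz": 0}, {"dx": 0, "dy": 0, "dz": 0, "rx": 0, "ry": 0, "rz": 0}, {"dx": 0, "dy": 0, "dz": 0, "rx": 0, "ry": 0, "rz": 0}, {"dx": 0, "dy": 0, "dz": 0, "rx": 0, "ry": 0, "rz": 0}, {"dx": 0, "dy": 0, "dz": 0, "rx": 0, "ry": 0, "rz": 0}, {"dx": 0, "dy": 0, "dz": 0, "rx": 0, "ry": 0, "rz": 0}], "jaw": 1, "grip_force": 60}}

```text
time: 22.05
eef_pos: [0.5884, 0.1095, 0.2808]
tcp_rot: [2.156, 2.194, -0.087]
force: [0.0, 0.3, -1.6]
opening: 0.292
```

{"op": "step_arm", "data": {"moves": [{"dx": 0, "dy": 0, "dz": 0.2, "rx": 0.008, "ry": 0, "rz": 0}, {"dx": 0, "dy": 0, "dz": 0.2, "rx": 0.008, "ry": 0, "rz": 0}, {"dx": 0, "dy": 0, "dz": 0.2, "rx": 0.008, "ry": 0, "rz": 0}, {"dx": 0, "dy": 0, "dz": 0.2, "rx": 0.008, "ry": 0, "rz": 0}, {"dx": 0, "dy": 0, "dz": 0.2, "rx": 0.008, "ry": 0, "rz": 0}, {"dx": 0, "dy": 0, "dz": 0.2, "rx": 0.008, "ry": 0, "rz": 0}, {"dx": 0, "dy": 0, "dz": 0.2, "rx": 0.008, "ry": 0, "rz": 0}, {"dx": 0, "dy": 0, "dz": 0.2, "rx": 0, "ry": 0, "rz": 0}, {"dx": 0, "dy": 0, "dz": 0.2, "rx": 0, "ry": 0, "rz": 0}, {"dx": 0, "dy": 0, "dz": 0.2, "rx": 0, "ry": 0, "rz": 0}, {"dx": 0, "dy": 0, "dz": 0.2, "rx": 0, "ry": 0, "rz": 0}, {"dx": 0, "dy": 0, "dz": 0.3, "rx": 0, "ry": 0, "rz": 0}, {"dx": 0, "dy": 0, "dz": 0.3, "rx": 0, "ry": 0, "rz": 0}, {"dx": 0, "dy": 0, "dz": 0, "rx": 0, "ry": 0, "rz": 0}]}}

```text
time: 23.45
eef_pos: [0.5875, 0.1083, 0.3086]
tcp_rot: [2.188, 2.226, -0.026]
force: [0.1, 0.2, -6.0]
opening: 0.292
```

```bash
python3 -c "
from h import *
rep();und(.2103)"
```

```text
t 23.45 tcp [0.5875 0.1083 0.3086] z [ 0.0023 -0.0258 -0.9997] yaw 0.0172 grasp [0.5879 0.1043 0.1537] F [ 0.1  0.2 -6. ] op 0.292
knob foot [0.588  0.1029 0.0984] bar foot [0.556  0.1023 0.0984]
```

{"op": "step_arm", "data": {"moves": [{"dx": 0, "dy": 0, "dz": 2.5, "rx": 0, "ry": 0, "rz": 0}, {"dx": 0, "dy": 0.5, "dz": 3.5, "rx": 0.006, "ry": 0, "rz": 0}, {"dx": -1, "dy": 2, "dz": 2.5, "rx": 0.007, "ry": 0.001, "rz": 0}, {"dx": -1.3, "dy": 3, "dz": 0.5, "rx": 0.007, "ry": 0.001, "rz": 0}, {"dx": -1.4, "dy": 3.5, "dz": 0, "rx": 0.006, "ry": 0, "rz": 0}, {"dx": -1.4, "dy": 3, "dz": 0, "rx": 0, "ry": 0, "rz": 0}, {"dx": -1.2, "dy": 2, "dz": 0, "rx": 0, "ry": 0, "rz": 0}, {"dx": 0, "dy": 0, "dz": 0, "rx": 0, "ry": 0, "rz": 0}, {"dx": 0, "dy": 0, "dz": 0, "rx": 0, "ry": 0, "rz": 0}, {"dx": 0, "dy": 0, "dz": 0, "rx": 0, "ry": 0, "rz": 0}]}}

```text
time: 24.45
eef_pos: [0.52, 0.2517, 0.4015]
tcp_rot: [-2.202, -2.238, 0.001]
force: [-0.6, 0.1, -5.6]
opening: 0.291
```

```bash
python3 - <<'E'
from h import *
rep();a=pic("wrist","w8.png");c=cal("wrist")
for l,z in [("seat_floor",.005),("spool",0)]:
    for m in mark_of(l,"wrist")[:3]:
            v,u=np.array(m["at"])*[400,640];print(l,round(m["score"],2),int(u),int(v),ray(c,u,v,z).round(4))
rep()
b=pic("side","d8.png")
for l in("pan_right","weight_a_center"):
    for m in mark_of(l,"side")[:3]:print(l,m["score"],(np.array(m["at"])*[400,640]).round())
rr=spot_in("seat_floor","wrist");print(rr)
u0,v0=220,30
A=cv2.resize(a[20:250,170:470],None,fx=2.6,fy=2.6,interpolation=cv2.INTER_CUBIC)
cv2.imwrite("pics/m8.png",A[:598,:,::-1])
E
```

```text
t 24.45 tcp [0.52   0.2517 0.4015] z [-0.0017  0.001  -1.    ] yaw 0.0162 grasp [0.5197 0.2519 0.2465] F [-0.6  0.1 -5.6] op 0.291
seat_floor 0.63 294 102 [0.4952 0.3268 0.005 ]
spool 0.88 231 176 [0.4229 0.2459 0.    ]
t 24.6 tcp [0.5205 0.2509 0.4014] z [-1.6e-03  7.0e-04 -1.0e+00] yaw 0.0145 grasp [0.5203 0.251  0.2464] F [ 0.3  0.1 -5.2] op 0.294
pan_right 0.77 [180. 322.]
pan_right 0.27 [168. 318.]
weight_a_center 0.84 [224. 256.]
weight_a_center 0.58 [211. 448.]
[{'rect': [0.3611, 0.1475, 0.5736, 0.3865], 'score': 0.75}]
```

View pics/m8.png

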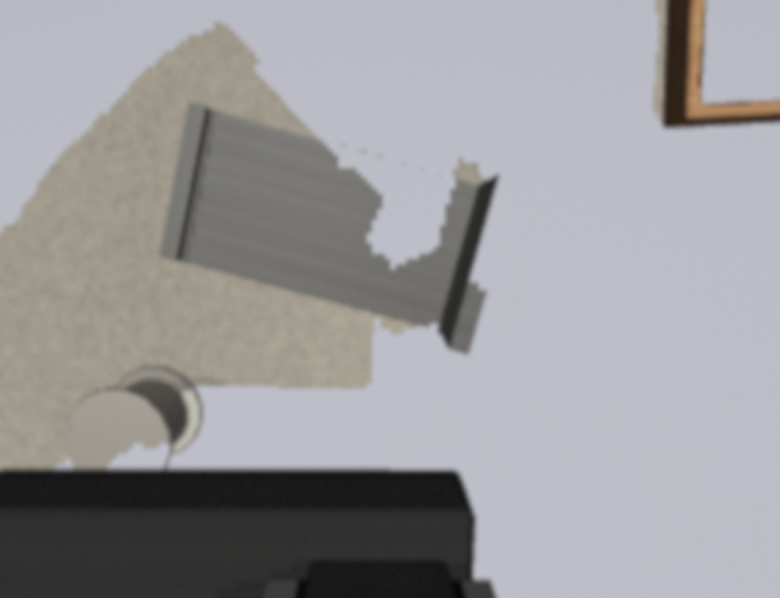

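The crop shows the seat: lip on the left at crop (212,108)–(184,262), tall plate foot on the right at (480,187)–(440,330), and the spool at lower left. I'll compute the seat pose.

```bash
python3 - <<'E'
from h import *
c=cal("wrist")
P=np.array([ray(c,170+x/2.6,20+y/2.6,.005) for x,y in[(212,108),(184,262),(440,330),(480,187)]])[:,:2]
A,B,C,D=P;print(P.round(4))
n=lambda v:np.hypot(*v).round(4);a=lambda v:np.arctan2(v[1],v[0]).round(4)
print("len",n(D-A),n(C-B),"wid",n(A-B),n(D-C),"yaw",a(D-A),a(C-B),a(A-B)-1.5708,a(D-C)-1.5708,"mid",P.mean(0).round(4))
for yaw in(-.22,-.24,-.26):
    X=np.array([np.cos(yaw),np.sin(yaw)]);print(yaw,"lip+55",((A+B)/2+.055*X).round(4),"plate-55",((C+D)/2-.055*X).round(4))
b=outline_of("seat_floor","wrist");print([x["score"] for x in b])
rep();und(.2104)
E
```

```text
[[0.4509 0.3665]
 [0.4373 0.3074]
 [0.5436 0.2815]
 [0.5576 0.3387]]
len 0.1103 0.1094 wid 0.0606 0.059 yaw -0.2543 -0.2396 -0.22639999999999993 -0.2407999999999999 mid [0.4973 0.3235]
-0.22 lip+55 [0.4977 0.3249] plate-55 [0.4969 0.3221]
-0.24 lip+55 [0.4975 0.3239] plate-55 [0.4972 0.3232]
-0.26 lip+55 [0.4972 0.3228] plate-55 [0.4974 0.3242]
[0.65]
t 24.85 tcp [0.5202 0.2516 0.4016] z [-0.0016  0.0012 -1.    ] yaw 0.0155 grasp [0.5199 0.2518 0.2466] F [ 0.2  0.6 -5.2] op 0.292
knob foot [0.5199 0.2519 0.1912] bar foot [0.4879 0.2514 0.1912]
```

The seat's centre is (0.4973,0.3235) with yaw -0.24. The present grip, fore and aft of the knob, won't fit at the plate, so I'll set the weight on clear table between balance and seat and regrasp the knob across.

{"op": "step_arm", "data": {"moves": [{"dx": 2.2, "dy": -1, "dz": -1.5, "rx": 0, "ry": 0, "rz": 0}, {"dx": 2.3, "dy": -1, "dz": -2.5, "rx": 0, "ry": 0, "rz": 0}, {"dx": 2.3, "dy": -1, "dz": -3, "rx": 0, "ry": 0, "rz": 0}, {"dx": 2.2, "dy": -1.2, "dz": -3, "rx": 0, "ry": 0, "rz": 0}, {"dx": 0, "dy": 0, "dz": -3, "rx": 0, "ry": 0, "rz": 0}, {"dx": 0, "dy": 0, "dz": -2.5, "rx": 0, "ry": 0, "rz": 0}, {"dx": 0, "dy": 0, "dz": -1, "rx": 0, "ry": 0, "rz": 0}, {"dx": 0, "dy": 0, "dz": 0, "rx": 0, "ry": 0, "rz": 0}, {"dx": 0, "dy": 0, "dz": 0, "rx": 0, "ry": 0, "rz": 0}]}}

```text
time: 25.75
eef_pos: [0.6155, 0.2069, 0.233]
tcp_rot: [2.206, 2.235, 0.009]
force: [-0.1, -0.3, -4.8]
opening: 0.293
```

```bash
python3 -c "
from h import *
rep();und(.2104);print(state()['joint_positions'])"
```

```text
t 25.75 tcp [0.6155 0.2069 0.233 ] z [ 0.0049  0.0033 -1.    ] yaw 0.013 grasp [0.6163 0.2074 0.078 ] F [-0.1 -0.3 -4.8] op 0.293
knob foot [0.6166 0.2076 0.0226] bar foot [0.5846 0.2072 0.0225]
[-0.0884029   0.67215971 -0.46665442  1.72234612  0.38698569  0.83357917
 -0.71654824]
```

{"op": "step_arm", "data": {"moves": [{"dx": 0, "dy": 0, "dz": -0.8, "rx": -0.003, "ry": 0.005, "rz": 0}, {"dx": 0, "dy": 0, "dz": -0.6, "rx": 0, "ry": 0, "rz": 0}, {"dx": 0, "dy": 0, "dz": -0.3, "rx": 0, "ry": 0, "rz": 0}, {"dx": 0, "dy": 0, "dz": -0.2, "rx": 0, "ry": 0, "rz": 0}, {"dx": 0, "dy": 0, "dz": -0.2, "rx": 0, "ry": 0, "rz": 0}, {"dx": 0, "dy": 0, "dz": -0.2, "rx": 0, "ry": 0, "rz": 0}, {"dx": 0, "dy": 0, "dz": -0.1, "rx": 0, "ry": 0, "rz": 0}, {"dx": 0, "dy": 0, "dz": 0, "rx": 0, "ry": 0, "rz": 0}, {"dx": 0, "dy": 0, "dz": 0, "rx": 0, "ry": 0, "rz": 0}]}}

```text
time: 26.65
eef_pos: [0.6169, 0.2086, 0.2122]
tcp_rot: [2.204, 2.235, 0.011]
force: [0.4, -0.3, -5.7]
opening: 0.293
```

```bash
python3 -c "
from h import *
rep();und(.2104)"
```

```text
t 26.65 tcp [0.6169 0.2086 0.2122] z [ 0.007   0.0031 -1.    ] yaw 0.0139 grasp [0.6179 0.2091 0.0572] F [ 0.4 -0.3 -5.7] op 0.293
knob foot [0.6183 0.2092 0.0018] bar foot [0.5863 0.2088 0.0016]
```

{"op": "step_arm", "data": {"moves": [{"dx": 0, "dy": 0, "dz": -0.15, "rx": -0.003, "ry": 0.007, "rz": 0}, {"dx": 0, "dy": 0, "dz": -0.15, "rx": 0, "ry": 0, "rz": 0}, {"dx": 0, "dy": 0, "dz": -0.1, "rx": 0, "ry": 0, "rz": 0}, {"dx": 0, "dy": 0, "dz": 0, "rx": 0, "ry": 0, "rz": 0}]}}

```text
time: 27.05
eef_pos: [0.6173, 0.2092, 0.2115]
tcp_rot: [2.205, 2.236, 0.001]
force: [-0.4, 1.1, -6.3]
opening: 0.293
```

```bash
python3 -c "
from h import *
rep();und(.2104)"
```

```text
t 27.05 tcp [0.6173 0.2092 0.2115] z [ 1.2e-03 -7.0e-04 -1.0e+00] yaw 0.0137 grasp [0.6175 0.2091 0.0565] F [-0.4  1.1 -6.3] op 0.293
knob foot [0.6176 0.209  0.0011] bar foot [0.5856 0.2086 0.0011]
```

{"op": "step_arm", "data": {"moves": [{"dx": 0, "dy": 0, "dz": -0.25, "rx": 0, "ry": 0, "rz": 0}, {"dx": 0, "dy": 0, "dz": -0.25, "rx": 0, "ry": 0, "rz": 0}, {"dx": 0, "dy": 0, "dz": -0.25, "rx": 0, "ry": 0, "rz": 0}]}}

```text
time: 27.35
eef_pos: [0.6173, 0.21, 0.2112]
tcp_rot: [2.204, 2.233, -0.002]
force: [-8.8, -3.7, 18.6]
opening: 0.295
```

```bash
python3 -c "
from h import *
rep();und(.2104)"
```

```text
t 27.35 tcp [0.6173 0.21   0.2112] z [ 0.0021 -0.0038 -1.    ] yaw 0.0133 grasp [0.6177 0.2094 0.0562] F [-8.8 -3.7 18.6] op 0.295
knob foot [0.6178 0.2092 0.0008] bar foot [0.5858 0.2088 0.0008]
```

{"op": "step_arm", "data": {"moves": [{"dx": 0, "dy": 0, "dz": 0, "rx": 0, "ry": 0, "rz": 0}, {"dx": 0, "dy": 0, "dz": 0, "rx": 0, "ry": 0, "rz": 0}]}}

```text
time: 27.55
eef_pos: [0.6174, 0.2101, 0.2118]
tcp_rot: [2.203, 2.233, 0.0]
force: [0.4, 0.4, -5.7]
opening: 0.293
```

{"op": "step_arm", "data": {"moves": [{"dx": 0, "dy": 0, "dz": 0, "rx": 0, "ry": 0, "rz": 0}, {"dx": 0, "dy": 0, "dz": 0, "rx": 0, "ry": 0, "rz": 0}, {"dx": 0, "dy": 0, "dz": 0, "rx": 0, "ry": 0, "rz": 0}, {"dx": 0, "dy": 0, "dz": 0, "rx": 0, "ry": 0, "rz": 0}, {"dx": 0, "dy": 0, "dz": 1.5, "rx": 0, "ry": 0, "rz": 0}, {"dx": 0, "dy": 0, "dz": 3.5, "rx": 0, "ry": 0, "rz": 0}, {"dx": 0, "dy": 0, "dz": 3.5, "rx": 0, "ry": 0, "rz": 0}, {"dx": 0, "dy": 0, "dz": 0, "rx": 0, "ry": 0, "rz": 0.13}, {"dx": 0, "dy": 0, "dz": 0, "rx": 0, "ry": 0, "rz": 0.145}, {"dx": 0, "dy": 0, "dz": 0, "rx": 0, "ry": 0, "rz": 0.145}, {"dx": 0, "dy": 0, "dz": 0, "rx": 0, "ry": 0, "rz": 0.145}, {"dx": 0, "dy": 0, "dz": 0, "rx": 0, "ry": 0, "rz": 0.145}, {"dx": 0, "dy": 0, "dz": 0, "rx": 0, "ry": 0, "rz": 0.145}, {"dx": 0, "dy": 0, "dz": 0, "rx": 0, "ry": 0, "rz": 0.145}, {"dx": 0, "dy": 0, "dz": 0, "rx": 0, "ry": 0, "rz": 0.145}, {"dx": 0, "dy": 0, "dz": 0, "rx": 0, "ry": 0, "rz": 0.145}, {"dx": 0, "dy": 0, "dz": 0, "rx": 0, "ry": 0, "rz": 0.145}, {"dx": 0, "dy": 0, "dz": 0, "rx": 0, "ry": 0, "rz": 0.13}, {"dx": 0, "dy": 0, "dz": 0, "rx": 0, "ry": 0, "rz": 0}, {"dx": 0, "dy": 0, "dz": 0, "rx": 0, "ry": 0, "rz": 0}], "jaw": 0}}

```text
time: 29.55
eef_pos: [0.6202, 0.2116, 0.3213]
tcp_rot: [-0.092, 3.127, 0.027]
force: [-0.6, 0.6, 0.0]
opening: 1.001
```

```bash
python3 -c "
from h import *
rep();print(state()['joint_positions'].round(2));a=pic('wrist','w9.png');c=cal('wrist')
print('expect knob top',proj(c,(.6178,.2092,.064)))
for m in mark_of('weight_b_knob','wrist')[:3]:
    v,u=np.array(m['at'])*[400,640];print(round(m['score'],2),int(u),int(v),ray(c,u,v,.047).round(4))
"
```

```text
t 29.55 tcp [0.6202 0.2116 0.3213] z [ 0.0128  0.0178 -0.9998] yaw 1.6295 grasp [0.6222 0.2143 0.1663] F [-0.6  0.6  0. ] op 1.001
[ 0.17  0.68 -0.88  1.64  0.58  1.07  0.76]
expect knob top [307.06188559 203.40828796]
```

{"op": "step_arm", "data": {"moves": [{"dx": -0.2, "dy": -0.2, "dz": -2, "rx": -0.018, "ry": 0.013, "rz": -0.045}, {"dx": 0, "dy": 0, "dz": -2, "rx": 0, "ry": 0, "rz": 0}, {"dx": 0, "dy": 0, "dz": 0, "rx": 0, "ry": 0, "rz": 0}, {"dx": 0, "dy": 0, "dz": 0, "rx": 0, "ry": 0, "rz": 0}]}}

```text
time: 30.05
eef_pos: [0.6183, 0.2101, 0.2822]
tcp_rot: [-0.009, 3.139, -0.003]
force: [-0.1, 0.3, 0.9]
opening: 0.998
```

```bash
python3 - <<'E'
from h import *
rep();a=pic('wrist','w10.png');c=cal('wrist')
print('expect knob top',[proj(c,(.6178+x,.2092+y,.064)).round() for x,y in((-.013,-.013),(-.013,.013),(.013,.013),(.013,-.013))],"bar far end",[proj(c,(.5858-.05,.2088+y,.03)).round() for y in(-.022,.022)])
g=cv2.cvtColor(a,cv2.COLOR_RGB2GRAY)
print(cv2.resize(g[40:360,160:480],(20,20),interpolation=cv2.INTER_AREA))
E
```

```text
t 30.05 tcp [0.6183 0.2101 0.2822] z [ 0.0028 -0.0019 -1.    ] yaw 1.5767 grasp [0.6187 0.2099 0.1272] F [-0.1  0.3  0.9] op 0.998
expect knob top [array([294., 208.]), array([338., 208.]), array([337., 249.]), array([294., 249.])] bar far end [array([281.,  88.]), array([351.,  88.])]
[[127 128 129 143 160 136 128 126 126 129 128 131 132 133 135 135 135 130
  151 150]
 [117 120 127 142 162 160 136 128 129 127 130 130 131 133 137 135 127  99
  136 151]
 [112 115 129 139 162 162 161 128 117 118 118 122 132 133 135 135 114  99
  100 137]
 [114 113 128 138 163 163 163  87  43  43  43  74 131 132 133 133  87  74
   85 102]
 [114 115 128 137 163 163 163  98  43  43  44  76 130 132 134 129  76  51
   55  77]
 [114 114 127 135 163 163 163 109  47  43  43  77 132 131 132 125 117 116
  111  90]
 [116 116 127 133 163 163 163 113  70  46  43  79 133 132 132 125 119 116
  116 139]
 [117 117 126 132 162 161 139 101  60  49  43  82 132 131 131 131 131 129
  145 163]
 [118 118 126 132 161 160 134  92  42  41  42  82 133 132 132 131 131 130
  159 163]
 [139 139 143 147 162 162 150 106  36  31  34  8
[... 187 characters left out ...]
 164 163
  163 163]
 [132 163 163 163 163 164 164 161  96  80  77 160 164 164 164 164 163 163
  163 163]
 [162 160 103 128 163 163 163 163 163 163 164 163 163 163 163 163  95 133
  163 163]
 [135  64  17  82 163 163 163 163 163 163 163 163 163 163 163 159  10  40
   88 161]
 [ 43  26   5  70 163 163 163 163 163 163 163 163 163 163 163 152   5   9
   38  83]
 [ 53   9   5  96 163 163 163 162 162 163 163 163 163 163 163 160  23   5
   39  25]
 [  8   9  23 156 162 162 162 162 162 162 162 163 163 162 162 162  99   5
   10   8]
 [  7   8  72 161 161 161 161 161 161 162 161 160 156 150 145 140 128  11
    8   7]
 [  9   9  12 120 123 116  60  61  77  98  85  64  63  87 131 132  48   8
    9   8]]
```

```bash
python3 - <<'E'
from h import *
c=cal('wrist');g=cv2.cvtColor(cv2.imread('pics/w10.png'),cv2.COLOR_BGR2GRAY)
print("col315 rows 195-255",g[195:256:2,315]);print("row 225 cols 270-360",g[225,270:360:3]);print("row 150",g[150,260:370:3]);print("rows 76-100",g[76:100:2,300])
print([proj(c,(.6178+x,.2092,z)).round() for x,z in((-.013,.064),(.013,.064),(.018,.03),(.018,0))])
rep()
E
```

```text
col315 rows 195-255 [ 17  19  18  16  18  23  38  40  41  42  41  40  40  41  42  39  42  43
  41  54  65  68  69  69  67 109 159 163 163 164 163]
row 225 cols 270-360 [163 163 164 164 107  71  69  40  38  40  39  40  42  40  39  39  43  40
  40  41  38  45  68  69  64 161 163 164 164 163]
row 150 [163 164 163 164 150 150 139  68  76  74  74  73  76  77  75  74  70  41
  42  43  45  43  43  43  43  44  42  43  61 129 131 132 129 134 134 136
 133]
rows 76-100 [124 123 125 126 120  73  39  43  44  42  44  43]
[array([316., 208.]), array([316., 249.]), array([316., 236.]), array([316., 223.])]
t 30.1 tcp [0.6182 0.2101 0.2822] z [ 0.0027 -0.002  -1.    ] yaw 1.5768 grasp [0.6187 0.2098 0.1272] F [ 0.5  0.7 -0. ] op 0.997
```

The numeric check has the knob top at cols 290–334 and rows 206–246, within 2 mm of where I expected it. I'll descend and close across the knob.

{"op": "step_arm", "data": {"moves": [{"dx": -0.2, "dy": -0.2, "dz": -2, "rx": 0.002, "ry": 0.003, "rz": 0.007}, {"dx": 0, "dy": 0, "dz": -2.5, "rx": 0, "ry": 0, "rz": 0}, {"dx": 0, "dy": 0, "dz": -1.5, "rx": 0, "ry": 0, "rz": 0}, {"dx": 0, "dy": 0, "dz": 0, "rx": 0, "ry": 0, "rz": 0}, {"dx": 0, "dy": 0, "dz": 0, "rx": 0, "ry": 0, "rz": 0}]}}

```text
time: 30.6
eef_pos: [0.6167, 0.2082, 0.2215]
tcp_rot: [-0.019, 3.138, 0.003]
force: [0.7, 0.2, 0.6]
opening: 1.001
```

```bash
python3 - <<'E'
from h import *
rep()
E
```

```text
t 30.6 tcp [0.6167 0.2082 0.2215] z [ 0.0031  0.0017 -1.    ] yaw 1.5831 grasp [0.6172 0.2084 0.0665] F [0.7 0.2 0.6] op 1.001
```

{"op": "step_arm", "data": {"moves": [{"dx": 0, "dy": -0.1, "dz": -0.6, "rx": -0.002, "ry": 0.003, "rz": 0}, {"dx": 0, "dy": 0, "dz": -0.35, "rx": 0, "ry": 0, "rz": 0}, {"dx": 0, "dy": 0, "dz": 0, "rx": 0, "ry": 0, "rz": 0}, {"dx": 0, "dy": 0, "dz": 0, "rx": 0, "ry": 0, "rz": 0}]}}

```text
time: 31.0
eef_pos: [0.6175, 0.2075, 0.2135]
tcp_rot: [-0.019, 3.139, 0.001]
force: [0.1, 1.4, 0.2]
opening: 0.995
```

{"op": "step_arm", "data": {"moves": [{"dx": 0, "dy": 0, "dz": 0, "rx": 0, "ry": 0, "rz": 0}, {"dx": 0, "dy": 0, "dz": 0, "rx": 0, "ry": 0, "rz": 0}, {"dx": 0, "dy": 0, "dz": 0, "rx": 0, "ry": 0, "rz": 0}, {"dx": 0, "dy": 0, "dz": 0, "rx": 0, "ry": 0, "rz": 0}, {"dx": 0, "dy": 0, "dz": 0, "rx": 0, "ry": 0, "rz": 0}, {"dx": 0, "dy": 0, "dz": 0, "rx": 0, "ry": 0, "rz": 0}], "jaw": 1, "grip_force": 80}}

```text
time: 31.6
eef_pos: [0.6179, 0.2076, 0.2148]
tcp_rot: [-0.018, 3.137, 0.002]
force: [-0.4, 0.2, -1.0]
opening: 0.288
```

```bash
python3 - <<'E'
from h import *
rep()
E
```

```text
t 31.6 tcp [0.6179 0.2076 0.2148] z [ 0.0045  0.001  -1.    ] yaw 1.5824 grasp [0.6186 0.2078 0.0598] F [-0.4  0.2 -1. ] op 0.288
```

{"op": "step_arm", "data": {"moves": [{"dx": 0, "dy": 0, "dz": 0.5, "rx": 0, "ry": 0, "rz": 0}, {"dx": 0, "dy": 0, "dz": 1.5, "rx": 0, "ry": 0, "rz": 0}, {"dx": 0, "dy": 0, "dz": 3, "rx": 0, "ry": 0, "rz": 0}, {"dx": 0, "dy": 0, "dz": 3.5, "rx": 0, "ry": 0, "rz": 0}, {"dx": 0, "dy": 0, "dz": 3, "rx": 0, "ry": 0, "rz": 0}, {"dx": -1.4, "dy": 1.8, "dz": 0, "rx": 0, "ry": 0, "rz": -0.042}, {"dx": -1.5, "dy": 1.8, "dz": 0, "rx": 0, "ry": 0, "rz": -0.042}, {"dx": -1.5, "dy": 1.8, "dz": 0, "rx": 0, "ry": 0, "rz": -0.042}, {"dx": -1.5, "dy": 1.8, "dz": 0, "rx": 0, "ry": 0, "rz": -0.042}, {"dx": -1.5, "dy": 1.8, "dz": 0, "rx": 0, "ry": 0, "rz": -0.042}, {"dx": -1.4, "dy": 1.8, "dz": 0, "rx": 0, "ry": 0, "rz": -0.042}, {"dx": 0, "dy": 0, "dz": 0, "rx": 0, "ry": 0, "rz": 0}, {"dx": 0, "dy": 0, "dz": 0, "rx": 0, "ry": 0, "rz": 0}, {"dx": 0, "dy": 0, "dz": 0, "rx": 0, "ry": 0, "rz": 0}], "grip_force": 110}}

```text
time: 33.0
eef_pos: [0.5213, 0.3155, 0.3378]
tcp_rot: [-0.387, -3.114, 0.005]
force: [0.4, -1.0, -5.8]
opening: 0.277
```

```bash
cat >> h.py <<'E'
def und2(d=.2148):
    s=state();R=cv2.Rodrigues(s["tcp_rot"])[0];f=s["eef_pos"]+R[:,2]*d;X=-R[:,0]
    print("knob foot",(f-.0012*X).round(4),"bar foot",(f-.0332*X).round(4),"bar yaw",np.arctan2(X[1],X[0]).round(4),"pitch",X[2].round(4))
E
python3 - <<'E'
from h import *
rep();und2();a=pic('wrist','w11.png')
E
```

```text
t 33.0 tcp [0.5213 0.3155 0.3378] z [-0.0039 -0.003  -1.    ] yaw 1.3233 grasp [0.5207 0.315  0.1828] F [ 0.4 -1.  -5.8] op 0.277
knob foot [0.5193 0.3152 0.123 ] bar foot [0.4883 0.323  0.1231] bar yaw -0.2475 pitch -0.0031
```

```bash
python3 - <<'E'
from h import *
c=cal('wrist');s=state();R=cv2.Rodrigues(s["tcp_rot"])[0];X=-R[:,0];Z=-R[:,2]
f=s["eef_pos"]+R[:,2]*.2148-.0332*X;Y=np.cross(Z,X)
g=cv2.cvtColor(cv2.imread('pics/w11.png'),cv2.COLOR_BGR2GRAY)
for z in(0,.03):print(z,[proj(c,f-.05*X+y*Y+z*Z).round(1) for y in(-.022,.022)])
print("knob",[proj(c,f+(.032+x)*X+y*Y+.064*Z).round(1) for x,y in((-.013,-.013),(.013,.013))])
for p in(.03,-.03):
    Xp=np.cos(p)*X+np.sin(p)*Z;Zp=np.cross(Xp,Y);k=f+.032*X+.047*Z
    print("nose up" if p>0 else "nose dn",[proj(c,k-.082*Xp-.017*Zp+y*Y).round(1) for y in(-.022,.022)],[proj(c,k-.082*Xp-.047*Zp+y*Y).round(1) for y in(-.022,.022)])
for col in(290,310,330):print(col,g[20:140:3,col])
print("row130",g[130,250:380:4])
E
```

```text
0 [array([275.3,  82.6]), array([359.6,  82.7])]
0.03 [array([267.2,  76.9]), array([368.4,  77.1])]
knob [array([284.7, 256. ]), array([349.1, 314.1])]
nose up [array([268.1,  78.8]), array([367.5,  78.9])] [array([276. ,  85.8]), array([359. ,  85.9])]
nose dn [array([266.4,  75.2]), array([369.4,  75.3])] [array([274.7,  79.3]), array([360.4,  79.4])]
290 [150 145 144 146 145 145 146 144 142 144 146 149 145 147 146 143 142 142
 146  72  48  50  49  49  49  49  50  50  50  50  49  49  49  50  49  48
  50  50  48  50]
310 [144 143 146 147 148 149 147 149 145 147 148 146 146 146 145 140 138 146
 148  70  48  48  48  49  50  50  51  51  49  49  50  48  49  49  49  49
  49  49  48  50]
330 [175 151 144 147 145 143 145 146 147 149 145 143 144 143 145 147 146 141
 141  71  48  51  51  50  50  51  51  50  50  49  50  51  50  51  51  50
  51  51  50  51]
row130 [183 183 184 183 176  44  48  48  49  49  48  51  51  50  50  49  48  49
  49  51  50  49  51  51  51  50  50  50  58 151 148 153 142]
```

The held bar is level: its far edge is at row 77, as predicted. I'll align over the seat and lower.

{"op": "step_arm", "data": {"moves": [{"dx": 0.8, "dy": 0, "dz": -1, "rx": 0.003, "ry": -0.004, "rz": 0.005}, {"dx": 0, "dy": 0, "dz": -1.5, "rx": 0, "ry": 0, "rz": 0}, {"dx": 0, "dy": 0, "dz": -1, "rx": 0, "ry": 0, "rz": 0}, {"dx": 0, "dy": 0, "dz": 0, "rx": 0, "ry": 0, "rz": 0}, {"dx": 0, "dy": 0, "dz": 0, "rx": 0, "ry": 0, "rz": 0}]}}

```text
time: 33.55
eef_pos: [0.5324, 0.3117, 0.2975]
tcp_rot: [-0.388, -3.116, 0.005]
force: [0.3, 0.2, -5.8]
opening: 0.279
```

```bash
python3 - <<'E'
from h import *
rep();und2()
E
```

```text
t 33.55 tcp [0.5324 0.3117 0.2975] z [-0.0016 -0.0027 -1.    ] yaw 1.3232 grasp [0.5322 0.3113 0.1425] F [ 0.3  0.2 -5.8] op 0.279
knob foot [0.5309 0.3114 0.0827] bar foot [0.4999 0.3193 0.0827] bar yaw -0.2476 pitch -0.0009
```

{"op": "step_arm", "data": {"moves": [{"dx": -0.3, "dy": 0.4, "dz": 0, "rx": 0.002, "ry": -0.001, "rz": 0.005}, {"dx": 0, "dy": 0, "dz": 0, "rx": 0, "ry": 0, "rz": 0}, {"dx": 0, "dy": 0, "dz": -0.4, "rx": 0, "ry": 0, "rz": 0}, {"dx": 0, "dy": 0, "dz": 0, "rx": 0, "ry": 0, "rz": 0}]}}

```text
time: 33.95
eef_pos: [0.5289, 0.3167, 0.2939]
tcp_rot: [0.378, 3.119, 0.001]
force: [-0.9, 0.1, -5.3]
opening: 0.277
```

```bash
python3 - <<'E'
from h import *
rep();und2()
E
```

```text
t 33.95 tcp [0.5289 0.3167 0.2939] z [ 2.e-04  4.e-04 -1.e+00] yaw 1.3295 grasp [0.5289 0.3168 0.1389] F [-0.9  0.1 -5.3] op 0.277
knob foot [0.5278 0.3171 0.0791] bar foot [0.4967 0.3247 0.0791] bar yaw -0.2413 pitch 0.0001
```

{"op": "step_arm", "data": {"moves": [{"dx": 0, "dy": 0, "dz": -1, "rx": 0, "ry": 0, "rz": 0}, {"dx": 0, "dy": 0, "dz": -1, "rx": 0, "ry": 0, "rz": 0}, {"dx": 0, "dy": 0, "dz": -1, "rx": 0, "ry": 0, "rz": 0}, {"dx": 0, "dy": 0, "dz": 0, "rx": 0, "ry": 0, "rz": 0}, {"dx": 0, "dy": 0, "dz": 0, "rx": 0, "ry": 0, "rz": 0}]}}

```text
time: 34.45
eef_pos: [0.5289, 0.3165, 0.2607]
tcp_rot: [-0.378, -3.119, 0.0]
force: [-0.4, 0.3, -4.7]
opening: 0.281
```

```bash
python3 - <<'E'
from h import *
rep();und2()
E
```

```text
t 34.45 tcp [0.5289 0.3165 0.2607] z [-2.e-04 -1.e-04 -1.e+00] yaw 1.3293 grasp [0.5289 0.3164 0.1057] F [-0.4  0.3 -4.7] op 0.281
knob foot [0.5277 0.3167 0.0459] bar foot [0.4966 0.3244 0.0459] bar yaw -0.2415 pitch -0.0001
```

{"op": "step_arm", "data": {"moves": [{"dx": 0.05, "dy": -0.05, "dz": -1, "rx": 0, "ry": 0, "rz": 0}, {"dx": 0, "dy": 0, "dz": -1, "rx": 0, "ry": 0, "rz": 0}, {"dx": 0, "dy": 0, "dz": -1, "rx": 0, "ry": 0, "rz": 0}, {"dx": 0, "dy": 0, "dz": -0.3, "rx": 0, "ry": 0, "rz": 0}, {"dx": 0, "dy": 0, "dz": -0.2, "rx": 0, "ry": 0, "rz": 0}, {"dx": 0, "dy": 0, "dz": 0, "rx": 0, "ry": 0, "rz": 0}, {"dx": 0, "dy": 0, "dz": 0, "rx": 0, "ry": 0, "rz": 0}]}}

```text
time: 35.15
eef_pos: [0.5296, 0.316, 0.2225]
tcp_rot: [-0.379, -3.118, -0.0]
force: [0.1, -0.2, -5.6]
opening: 0.283
```

```bash
python3 - <<'E'
from h import *
rep();und2()
E
```

```text
t 35.15 tcp [0.5296 0.316  0.2225] z [-4.e-04  1.e-04 -1.e+00] yaw 1.329 grasp [0.5296 0.316  0.0675] F [ 0.1 -0.2 -5.6] op 0.283
knob foot [0.5284 0.3163 0.0077] bar foot [0.4973 0.3239 0.0077] bar yaw -0.2418 pitch -0.0004
```

{"op": "step_arm", "data": {"moves": [{"dx": 0, "dy": 0, "dz": -0.25, "rx": 0, "ry": 0, "rz": 0}, {"dx": 0, "dy": 0, "dz": -0.2, "rx": 0, "ry": 0, "rz": 0}, {"dx": 0, "dy": 0, "dz": -0.2, "rx": 0, "ry": 0, "rz": 0}]}}

```text
time: 35.45
eef_pos: [0.5297, 0.3166, 0.2198]
tcp_rot: [0.379, 3.116, -0.002]
force: [-5.4, -6.9, 18.0]
opening: 0.279
```

{"op": "step_arm", "data": {"moves": [{"dx": 0, "dy": 0, "dz": -0.15, "rx": 0, "ry": 0, "rz": 0}]}}

```text
time: 35.55
eef_pos: [0.5295, 0.3168, 0.2199]
tcp_rot: [0.379, 3.116, -0.003]
force: [-2.8, -3.8, 3.0]
opening: 0.283
```

```bash
python3 - <<'E'
from h import *
rep();und2()
E
```

```text
t 35.55 tcp [0.5295 0.3168 0.2199] z [ 0.0027 -0.0023 -1.    ] yaw 1.3286 grasp [0.53   0.3165 0.0649] F [-2.8 -3.8  3. ] op 0.283
knob foot [0.5289 0.3166 0.0051] bar foot [0.4979 0.3243 0.005 ] bar yaw -0.2422 pitch 0.0032
```

The bar is seated, with its foot at 0.005 and contact force showing. I'll release, rise straight up and back off.

{"op": "step_arm", "data": {"moves": [{"dx": 0, "dy": 0, "dz": 0, "rx": 0, "ry": 0, "rz": 0}, {"dx": 0, "dy": 0, "dz": 0, "rx": 0, "ry": 0, "rz": 0}, {"dx": 0, "dy": 0, "dz": 0, "rx": 0, "ry": 0, "rz": 0}, {"dx": 0, "dy": 0, "dz": 0, "rx": 0, "ry": 0, "rz": 0}, {"dx": 0, "dy": 0, "dz": 1.5, "rx": 0, "ry": 0, "rz": 0}, {"dx": 0, "dy": 0, "dz": 3, "rx": 0, "ry": 0, "rz": 0}, {"dx": 0, "dy": 0, "dz": 4, "rx": 0, "ry": 0, "rz": 0}, {"dx": 0, "dy": 0, "dz": 4, "rx": 0, "ry": 0, "rz": 0}, {"dx": 0, "dy": 0, "dz": 4, "rx": 0, "ry": 0, "rz": 0}, {"dx": 2, "dy": 0, "dz": 2, "rx": 0, "ry": 0, "rz": 0}, {"dx": 3, "dy": 0, "dz": 0, "rx": 0, "ry": 0, "rz": 0}, {"dx": 0, "dy": 0, "dz": 0, "rx": 0, "ry": 0, "rz": 0}, {"dx": 0, "dy": 0, "dz": 0, "rx": 0, "ry": 0, "rz": 0}], "jaw": 0}}

```text
time: 36.85
eef_pos: [0.5789, 0.3195, 0.4254]
tcp_rot: [0.372, 3.109, 0.014]
force: [0.3, 1.0, -0.3]
opening: 1.0
```

```bash
python3 - <<'E'
from h import *
rep();a=pic('wrist','w12.png');c=cal('wrist')
for l,z in(("weight_a_center",.037),("weight_a_knob",.052),("seat_floor",.005)):
    for m in mark_of(l,'wrist')[:2]:
        v,u=np.array(m['at'])*[400,640];print(l,round(m['score'],2),int(u),int(v),ray(c,u,v,z).round(4))
yaw=-.242;X=np.array([np.cos(yaw),np.sin(yaw),0]);Y=np.array([-X[1],X[0],0]);f=np.array([.4976,.3240,.005])
print("bar top",[proj(c,f+a_*X+b*Y+[0,0,.03]).round() for a_,b in((-.05,-.022),(-.05,.022),(.05,.022),(.05,-.022))])
print("knob top",[proj(c,f+(.032+.013*a_)*X+.013*b*Y+[0,0,.064]).round() for a_,b in((-1,-1),(-1,1),(1,1),(1,-1))])
o=outline_of("weight_a_center",'wrist')
for q in o[:2]: print(q["score"],cv2.minAreaRect(np.argwhere(q["mask"])[:,::-1].astype(np.float32)))
for n in("side","scene"):
    read_camera(n);cc=cal(n)
    for l,z in(("weight_a_center",.037),("weight_a_center",.102),("pan_right",.0704),("cone",0),("spool",0)):
        for m in mark_of(l,n)[:3]:
            v,u=np.array(m['at'])*[400,640];print(n,l,z,round(m['score'],2),int(u),int(v),ray(cc,u,v,z).round(3))
cv2.imwrite("pics/m12.png",cv2.resize(a,(640,400))[:,:,::-1])
rep()
E
```

```text
t 36.85 tcp [0.5789 0.3195 0.4254] z [ 0.0113  0.0074 -0.9999] yaw 1.3327 grasp [0.5806 0.3207 0.2704] F [ 0.3  1.  -0.3] op 1.0
weight_a_center 0.8 297 99 [0.5011 0.3216 0.037 ]
weight_a_knob 0.7 299 123 [0.5244 0.3182 0.052 ]
bar top [array([276.,  42.]), array([321.,  42.]), array([320., 145.]), array([279., 145.])]
knob top [array([284., 115.]), array([311., 115.]), array([311., 143.]), array([285., 143.])]
0.64 ((297.0, 93.5), (99.0, 42.0), 90.0)
0.19 ((27.5, 32.5), (65.0, 55.0), 90.0)
side weight_a_center 0.037 0.6 236 281 [0.496 0.321 0.037]
side weight_a_center 0.037 0.47 449 209 [ 0.213 -0.311  0.037]
side weight_a_center 0.102 0.6 236 281 [0.459 0.345 0.102]
side weight_a_center 0.102 0.47 449 209 [ 0.192 -0.251  0.102]
side pan_right 0.0704 0.56 325 180 [ 0.56  -0.112  0.07 ]
side pan_right 0.0704 0.37 238 282 [0.473 0.332 0.07 ]
side cone 0 0.94 337 258 [0.362 0.052 0.   ]
side cone 0 0.74 349 138 [ 0.688 -0.393  0.   ]
side spool 0 0.78 278 287 [ 0.417  0.24  -0.   ]
scene weight_a_center 0.037 0.81 456 196 [0.5   0.323 0.037]
scene weight_a_center 0.037 0.7 225 142 [ 0.214 -0.312  0.037]
scene weight_a_center 0.102 0.81 456 196 [0.563 0.294 0.102]
scene weight_a_center 0.102 0.7 225 142 [ 0.3   -0.294  0.102]
scene pan_right 0.0704 0.91 298 216 [ 0.568 -0.097  0.07 ]
scene pan_right 0.0704 0.52 501 251 [0.716 0.363 0.07 ]
scene cone 0 0.95 353 179 [0.368 0.062 0.   ]
scene cone 0 0.22 498 250 [0.659 0.394 0.   ]
scene spool 0 0.63 420 185 [0.412 0.252 0.   ]
t 37.7 tcp [0.5793 0.319  0.4241] z [ 0.0108  0.0059 -0.9999] yaw 1.3323 grasp [0.5809 0.3199 0.2691] F [-0.5 -0.4  0.2] op 0.999
```

The seat check passes. The mask rectangle centred at (297,93.5), 42×99 px and square to the image, matches the predicted bar outline, and no more pictures can be viewed. I'll check the light weight on the right pan numerically.

```bash
python3 - <<'E'
from h import *
X=np.array([np.cos(.022),np.sin(.022),0]);Y0=np.array([-X[1],X[0],0]);t=.08
Y=np.cos(t)*Y0+[0,0,np.sin(t)];Z=np.cross(X,Y);f=np.array([.5565,-.005,.078])-.095*Y
for n in("scene","side"):
    im=read_camera(n);c=cal(n);g=cv2.cvtColor(im,cv2.COLOR_RGB2GRAY)
    pts=[f+a*X+b*Y+h*Z for a in(-.05,.05) for b in(-.022,.022) for h in(0,.03)]+[f+(.032+a)*X+b*Y+.064*Z for a in(-.013,.013) for b in(-.013,.013)]
    m=np.zeros(g.shape,np.uint8)
    for q in(pts[:8],pts[8:]+[f+(.032+a)*X+b*Y+.03*Z for a in(-.013,.013) for b in(-.013,.013)]):
        cv2.fillConvexPoly(m,cv2.convexHull(np.array([proj(c,p) for p in q]).round().astype(np.int32)),1)
    x,y,w,h=cv2.boundingRect(m);d=((g<65)&(im.max(2).astype(int)-im.min(2)<30)).astype(np.uint8)
    best=[]
    for dx in range(-10,11):
        for dy in range(-10,11):
            s=np.roll(m,(dy,dx),(0,1));best.append(((d&s).sum()/s.sum(),dx,dy))
    print(n,(x,y,w,h),"dark inside",(d&m).sum()/m.sum(),"best",sorted(best)[-4:])
    print("px per 10mm x,y",proj(c,f+.01*X)-proj(c,f),proj(c,f+.01*Y)-proj(c,f))
E
```

```text
scene (286, 190, 23, 40) dark inside 0.8469656992084432 best [(np.float64(0.8654353562005277), -1, -3), (np.float64(0.8680738786279684), -1, -1), (np.float64(0.8680738786279684), 0, -2), (np.float64(0.8720316622691293), -1, -2)]
px per 10mm x,y [0.18373529 2.9228621 ] [ 3.98359438 -0.51425413]
side (307, 159, 34, 36) dark inside 0.45652173913043476 best [(np.float64(0.45652173913043476), 1, 2), (np.float64(0.45652173913043476), 2, 0), (np.float64(0.45652173913043476), 2, 1), (np.float64(0.45652173913043476), 2, 2)]
px per 10mm x,y [-2.36989594 -1.50032696] [-2.04348769  1.47291722]
```

```bash
python3 -c "
from h import *
rep();print(close_job())"
```

```text
t 37.8 tcp [0.5793 0.319  0.4241] z [ 0.0108  0.0059 -0.9999] yaw 1.3323 grasp [0.581  0.3199 0.2691] F [-0.4 -1.  -0.3] op 0.996
the job is handed in; nothing more can be done
None
```

I weighed both weights, and the one now in the seat is the full one. It came from the rack's middle slot and went on the left pan; the one from the +y slot is light and was left on the right pan. I handed the job in at 37.8 s, with the gripper open and clear of everything.

- **Weighing:** with both weights let go, the left pan's rim fitted a beam tilt of -0.08 rad, its stop. The wrist force agreed: about 6 N for the full weight against about 3.5 N for the light one.
- **Regrasp:** the first grip left no room for a finger at the tall plate. I set the full weight down briefly on clear table, took the knob across instead, and lowered it into the seat.
- **Seat check:** from the arm pose at release, the bar sits about 1 mm from the seat's middle and square within about 0.01 rad, knob at the plate. The wrist outline afterwards matched that to a few pixels.
- **Light weight check:** in the scene camera it is on the right pan within about 2 pixels (under 10 mm) of where it was placed. The side camera check settled nothing: only about 46% of the expected outline was dark there, and shifting it made no difference.
- **Bystanders:** spool and cone were detected within about 15 mm of their starting places, about the spread between the cameras. The other six were not re-measured.
- **Not seen:** the picture limit was reached, so I could not view the final scene and made the last checks from numbers only.

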